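# Load the jar rack and hold its sloping front plate flush

## Task

Slide the two loose spice jars upright, one behind the other, between the rails of the wooden rack on the left, right up to the stop at its far end. Then take the small wooden front plate by its rib, lay its smooth underside square and central on the two sloping cheeks at the rack's mouth, tilting it to lie flush on both, and finish while still gripping the rib and pressing the plate gently but firmly on them; do not let go. Leave everything else where it stands.

Things in the scene. Friction and masses are not known exactly. Their poses are not given: they have to be found in the camera images.
- jar_a_mid (a point): a glass spice jar with a screw cap, round, 46 mm wide, 106 mm tall, 0.11 kg, standing in front of or beside the mouth of the rack; the cap, 45 mm wide, is the top 20 mm. This point is on its axis, half-way up (53 mm above its underside); z is up when it stands. The other jar is alike
- jar_b_mid (a point): a glass spice jar with a screw cap, round, 46 mm wide, 106 mm tall, 0.11 kg, standing in front of or beside the mouth of the rack; the cap, 45 mm wide, is the top 20 mm. This point is on its axis, half-way up (53 mm above its underside); z is up when it stands. The other jar is alike
- rack: wooden rack fixed on the left drainer (its floor z=0): lane 54 mm wide, open at the near end (mouth). Origin mid-mouth on the drainer; x up the lane, y left, z up. Sills 8 mm high beside it to x=72 mm, then rails 36 mm high, 12 thick; stop, 36 mm high, at x=163: jars pushed home are centred at x=140 and 94 mm. The first 60 mm of the lane stay clear for the plate
- rack_front (a joint): slope of the rack's front above level, 0.28 to 0.48 rad. The front is two wooden cheeks, 60 mm long, 16 wide, 10 thick, one each side of the mouth, hinged across the lane at the rack's x=0, 10 mm above the drainer, and rising away from the mouth. The hinge is very stiff; leave it as it is
- front_face (a point): middle of the sloping front face: in the plane of the cheeks' upper faces, half-way between them (over the 54 mm gap; they reach 43 mm to either side) and half-way up their length. x up the slope, y across it to the left, z out of the face (up and back towards the robot)
- plate_rib (a point): loose wooden front plate, 0.09 kg, lying flat on the right drainer: 60 (its x) by 80 (y) by 6 mm, with a flat upright rib along its middle, 46 mm long (x), 14 thick (y), rising 33 mm above the plate. This point is mid-rib, 25 mm above the underside; z points out on the rib's side. Alike both ways round
- plate_under (a point): middle of the flat underside of the front plate, the side without the rib; same axes as the rib point. On the way from drainer to drainer the sink tap stands 0.18 m high at the back of the bowl (about x=0.55 to 0.73, y=0.01): pass in front of it or higher
- plate: the front plate as a whole, origin at the middle of its underside
- jar_a: the jar of jar_a_mid as a whole, origin at the middle of its underside
- jar_b: the jar of jar_b_mid as a whole, origin at the middle of its underside
- salt: a small salt shaker of clear glass with a grey cap, 44 mm wide, 90 mm tall, standing beside the rack; origin under its middle; not part of the job
- mug: a plain speckled mug with a handle, 92 mm wide, 95 mm tall, at the back of the right-hand drainer; origin under its middle; not part of the job
- mill: a dark wooden pepper mill, 58 mm wide, 150 mm tall, at the back of the right-hand drainer; origin under its middle; not part of the job
- lemon: a lemon, 78x55x56 mm, at the front of the right-hand drainer; origin under its middle; not part of the job
- garlic: a garlic bulb, 60 mm, at the front of the right-hand drainer; origin under its middle; not part of the job
- tumbler: an upturned drinking glass, 80 mm wide, 91 mm tall, behind the rack at the left; origin under its middle; not part of the job
Things that resemble listed ones, but are neither listed nor needed, are in the scene too. Leave any orange or purple look-alike of the jar_a alone.

How it is judged:
On the way:
1. both jars stand upright between the rails, one behind the other, near enough to the stop to clear the mouth (x of jar_a_mid in the frame of rack between 0.085 and 0.163 m and y of jar_a_mid in the frame of rack between -0.012 and 0.012 m and angle between each of jar_a_mid, jar_b_mid's own z axis and vertical below 0.12 rad and x of jar_b_mid in the frame of rack between 0.085 and 0.163 m and y of jar_b_mid in the frame of rack between -0.012 and 0.012 m), for 0.2 s.
At the end, for the whole second after the job is handed in: Jars upright in the lane, centres at least 85 mm in and within 12 mm of its middle; plate flush on the cheeks: within 0.05 rad, 3 mm of the face, centred within 10 mm, square within 0.15 rad, gripped and pressed on with 2 to 25 N, not leaning on a jar (all of step 1 and angle between the z axis of plate_under and the z axis of front_face, either way round below 0.05 rad and angle between the x axis of plate_under and the x axis of front_face, either way round below 0.15 rad and x of plate_under in the frame of front_face between -0.01 and 0.01 m and y of plate_under in the frame of front_face between -0.01 and 0.01 m and z of plate_under in the frame of front_face between -0.003 and 0.003 m and contact force between plate and rack_front between 2 and 25 N and contact force between the fingers and plate above 2 N and contact force between plate and jar_a below 0.3 N and contact force between plate and jar_b below 0.3 N); the arm keeps its last pose, push and grip.
It fails at once if one of the other things is knocked over or moved more than 30 mm (distance of any of salt, mug, mill, lemon, garlic, tumbler from where it was at the start of the episode above 0.03 m).
It fails at once if a jar is tipped over (angle between any of jar_a_mid, jar_b_mid's own z axis and vertical above 0.7 rad).
It fails at once if the plate is rammed against the front with more than 45 N (contact force between plate and rack_front above 45 N).
It also fails if it takes over 62 s, if anything falls off the work surface, if the arm or the gripper's body presses on something with over 40 N, if the wrist force passes 120 N, or if a joint passes its speed limit or range.

## Robot

A 6-joint arm with a two-finger parallel gripper is mounted at the origin on a cart in front of the work surface, level with it; the furniture and walls round the work are solid. World frame = base frame: x ahead of the robot, y to its left, z up, the work surface at z = 0. Lengths are in m, angles in rad, forces in N, time in s.
With the tool pointing down it reaches from about 0.25 to 0.775 m from the base axis. Payload 4 kg.
Tool frame: the origin (TCP) lies at the very end of the fingers, on their centre line; the grasp point (between the pads) lies 19 mm behind it; y points along the fingers, x is the direction in which the jaws open and shut, and the axes are right-handed (so a half turn about y gives the same grasp; the last joint's range is limited). The gripper opens to 94 mm and grips with 3 to 60 N. Pads are 16 mm wide; open, the fingers measure 119 mm over their backs; the gripper's body (75 mm by 177 mm) begins 78 mm behind the grasp point.
Start: joints at [1.093, 0.087, 1.371, -0, 1.684, -0.103], TCP at [0.201, 0.512, 0.206] pointing down, gripper open.
Joint ranges: [-3.1, 3.1], [-0.76, 2.03], [0.27, 2.55], [-1.08, 4.22], [0.17, 2.65], [-2.57, 2.57]. Speed limits (rad/s): [2.79, 2.79, 3.14, 3.14, 3.14, 3.14].

## Interface

Orientations are given as [roll, pitch, yaw] about the fixed x, y, z axes, in that order (R = Rz(yaw) Ry(pitch) Rx(roll)).
In Python, from bench import robot gives the robot as it stands.
- The arm moves only by the shell command python3 -m handwheel 'ROWS' [OPENING]. ROWS is JSON, a list of rows, each an object with "delta_pos": the shift along the tool's x, y, z in mm, a list of three; "yaw": the turn about the tool's y in rad. A call has 1 to 12 rows; each row is the pose to reach, as a shift and turn from the pose commanded when the call began, along the tool's axes at that moment; what a row does not reach only later rows make up. A row lasts 1/10 s, in which the tool goes at most 50 mm and 8.59 degrees, less where a joint would pass 70% of its speed; a pose out of reach is approached as far as the arm can. A call with a gripper value outside its range is refused whole. OPENING is the closure in counts, from 0 (fully open) to 255 (shut), set as the call begins (- or left out, the last holds). The fingers move at their own pace and stop on an object; the grip force is fixed at half the most. Time passes only in rows, so rows that repeat a pose let the fingers close. It gives the time, the measured TCP pose, the force and the opening at its end, in the units of the state.
- robot.get_obs(): the state, without advancing time (a new reading comes with each control period).
- robot.snapshot(name): name is "scene" or "top" or "wrist"; returns a dict with "image" (480x640x3 uint8, red, green, blue), "fx", "fy", "cx", "cy" (pixels), "rvec" (rotation vector, rad) and "tvec" (3), from world to camera coordinates, as OpenCV has them. Camera axes: x right, y down, z forward; pixel columns grow to the right and rows downward; lengths in m; the calibration is good to about 2 mm. A picture is of the moment at which its call begins. There is no depth.
- robot.close_job(): hands the job in, once; it reports no verdict.
The state is a dict: "time": time; "joint_positions": joint angles; "qvel": joint speeds; "joint_torque": joint torques, N m; "tool_pos": TCP position; "ee_rot": TCP orientation; "wrist_force": force on the tool from outside, world axes, zero at the start; "wrist_torque": the same for the moment, N m; "width": finger opening in m.
Only numpy, scipy, OpenCV 4.12 (cv2) and the standard library are available. Lean on these libraries where they do the work, as an engineer would, in place of code of your own. Each camera call takes 0.05 s, during which the arm holds its last target.

## Working session

There is one attempt and no reset: what is moved stays moved. The work goes in short steps, Python scripts to look and compute and a shell command to move; the robot and the scene stay as the last step left them, time stands still between calls to the robot, and variables do not carry over. Pictures are saved under pics/ and viewed, and the job is handed in when it is done.

```bash
mkdir -p pics; ls
python3 - <<'E'
from bench import robot
import cv2
print(robot.get_obs())
for n in ("scene","top","wrist"):
    s=robot.snapshot(n); cv2.imwrite(f"pics/{n}0.png",s["image"][:,:,::-1]); print(n,s["fx"],s["cx"],s["cy"],s["rvec"],s["tvec"])
E
```

```text
pics
{'time': 0.0, 'joint_positions': array([ 1.09291328e+00,  8.79228468e-02,  1.37224249e+00,  4.18935325e-06,
        1.68358773e+00, -1.03091142e-01]), 'qvel': array([-0.00245993, -0.00022658, -0.0003243 ,  0.00038626,  0.00157313,
       -0.00027396]), 'joint_torque': array([ 1.59042182e-03, -3.40170908e+01, -3.02436447e+01,  7.18153152e-02,
        3.26690753e-02, -1.69040914e-04]), 'tool_pos': array([0.20108958, 0.51133476, 0.20432772]), 'ee_rot': array([-1.57056986,  0.00214852,  1.19600513]), 'wrist_force': array([0.39338083, 0.70512373, 1.35858375]), 'wrist_torque': array([-0.09786271, -0.03194847, -0.00500022]), 'width': 0.09377120943433603}
scene 610.6858377686232 313.8595420445716 239.88476853716372 [ 0.07127705 -2.95616408  0.98465267] [0.48494059 0.02793058 1.49263192]
top 439.191605228266 328.5148409694992 239.6067834148981 [ 2.15454065 -2.15974609  0.17472211] [0.03699118 0.4934643  1.07042075]
wrist 378.3621716261756 325.47280390658284 239.59404763092985 [-2.41198    -1.64112963 -0.21374898] [-0.5491131  -0.02597699  0.38992481]
```

View pics/scene0.png

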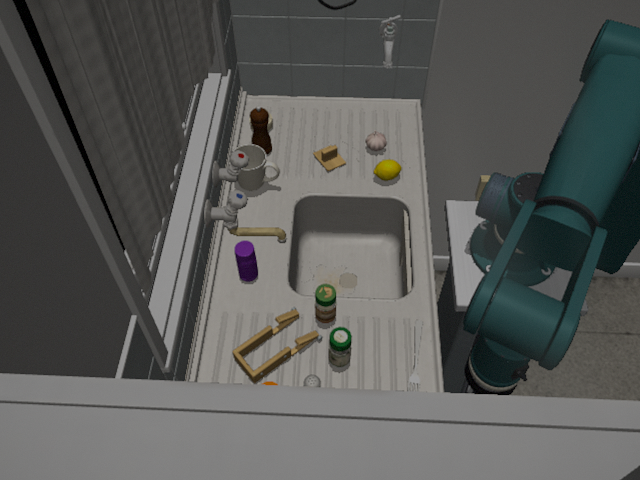

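View pics/top0.png

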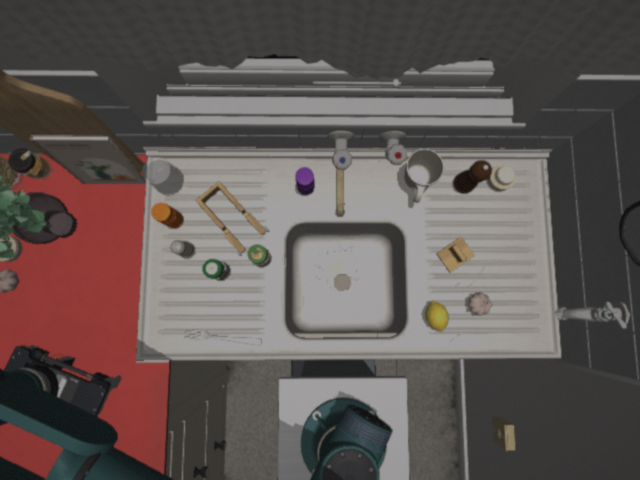

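View pics/wrist0.png

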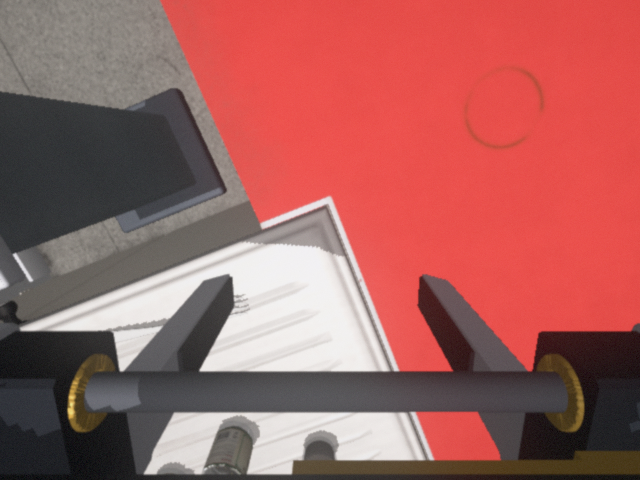

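```bash
cat > h.py <<'E'
import numpy as np, cv2
from bench import robot
def cam(s):
    R=cv2.Rodrigues(np.array(s["rvec"],float))[0]; t=np.array(s["tvec"],float).ravel()
    K=np.array([[s["fx"],0,s["cx"]],[0,s["fy"],s["cy"]],[0,0,1]]); return K,R,t
def ray(c,uv):
    K,R,t=c; d=R.T@np.linalg.solve(K,[uv[0],uv[1],1]); return -R.T@t, d/np.linalg.norm(d)
def onz(c,uv,z):
    o,d=ray(c,uv); return o+d*(z-o[2])/d[2]
def proj(c,p):
    K,R,t=c; q=K@(R@np.array(p,float)+t); return q[:2]/q[2]
def tri(c1,u1,c2,u2):
    o1,d1=ray(c1,u1);o2,d2=ray(c2,u2)
    A=np.stack([d1,-d2],1); s=np.linalg.lstsq(A,o2-o1,rcond=None)[0]
    a=o1+s[0]*d1;b=o2+s[1]*d2; return (a+b)/2,np.linalg.norm(a-b)
def Rt(o=None):
    from scipy.spatial.transform import Rotation as Ro
    o=o or robot.get_obs(); return Ro.from_euler('xyz',o["ee_rot"]).as_matrix(),np.array(o["tool_pos"])
E
python3 - <<'E'
import cv2
a=cv2.imread("pics/top0.png"); cv2.imwrite("pics/top_c.png",cv2.resize(a[160:310,140:300],None,fx=5,fy=5,interpolation=cv2.INTER_CUBIC)[:600,:800])
cv2.imwrite("pics/top_c.png",cv2.resize(a[165:285,140:300],(800,600),interpolation=cv2.INTER_CUBIC))
cv2.imwrite("pics/top_p.png",cv2.resize(a[225:285,425:505],(800,600),interpolation=cv2.INTER_CUBIC))
a=cv2.imread("pics/scene0.png"); cv2.imwrite("pics/sc_c.png",cv2.resize(a[270:390,220:380],(800,600),interpolation=cv2.INTER_CUBIC))
E
```

```text
(no output)
```

View pics/top_c.png

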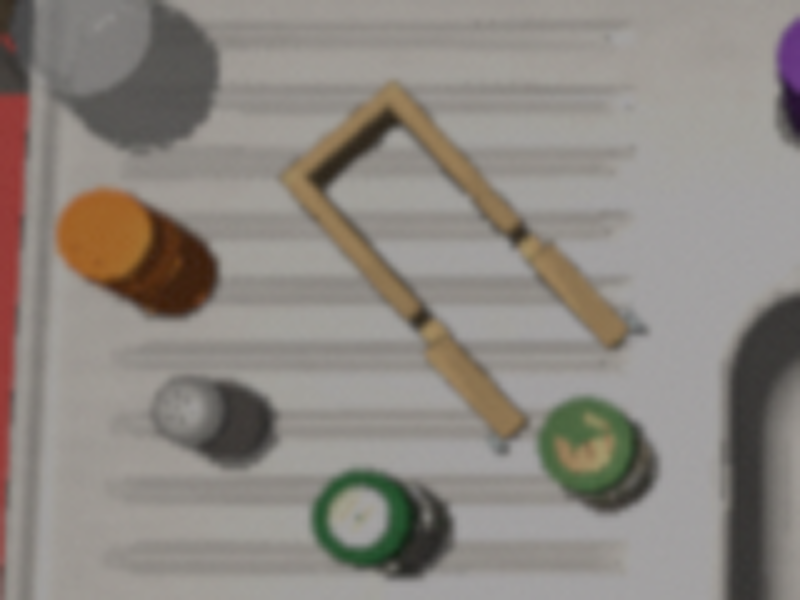

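View pics/sc_c.png

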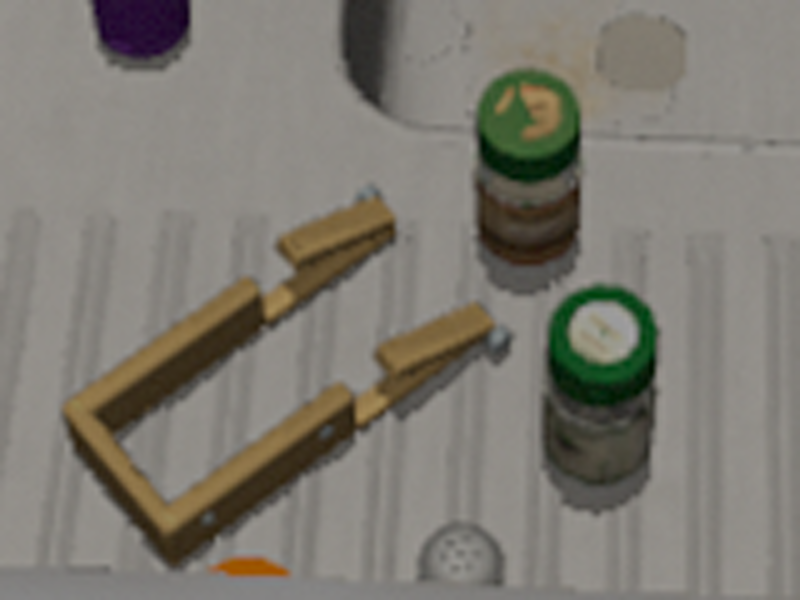

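View pics/top_p.png

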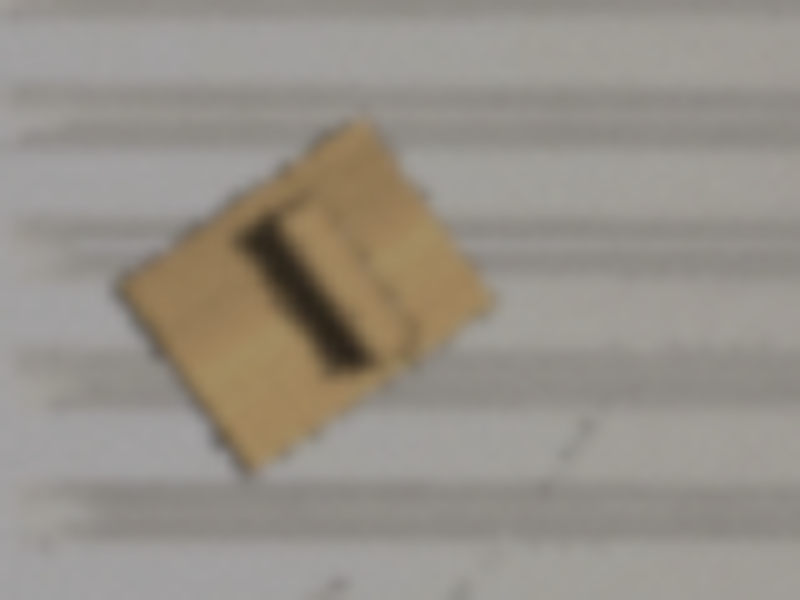

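Run:
```python
from h import *
T=cam(robot.snapshot("top"));S=cam(robot.snapshot("scene"))
t=lambda u,v:(140+u/5-.4,165+v/5-.4); s=lambda u,v:(220+u/5-.4,270+v/5-.4)
P={"capA":((588,443),(530,110)),"capB":((364,517),(601,331)),
"backL":((285,175),(168,530)),"backR":((393,83),(68,410)),
"cheekR low out":((625,338),(395,230)),"cheekR low in":((605,348),(380,203)),"cheekL low out":((510,438),(490,325)), "cheekL low in":((525,425),(475,303))}
for k,(a,b) in P.items():
    print(k,tri(T,t(*a),S,s(*b)))
for k,z in {"capA":.106,"capB":.106,"backL":.036,"backR":.036}.items(): print(k,onz(T,t(*P[k][0]),z),onz(S,s(*P[k][1]),z))
p=lambda u,v:(425+u/10-.45,225+v/10-.45)
for c in [(368,115),(493,297),(245,472),(120,285)]: print(onz(T,p(*c),.006))
for c in [(303,205),(413,355),(375,365),(268,215)]: print("rib",onz(T,p(*c),.039))
for k,u in dict(salt=(188,410),orange=(105,237),tumbler=(85,40)).items(): print(k,onz(T,t(*u),.09))
```

```text
capA (array([0.4501749 , 0.2036983 , 0.10799374]), np.float64(0.0021949491402138734))
capB (array([0.41663574, 0.30676017, 0.10619425]), np.float64(0.0010082126011854396))
backL (array([0.59403545, 0.36953055, 0.03583746]), np.float64(0.003854873479264612))
backR (array([0.64249284, 0.31677508, 0.03518548]), np.float64(0.003368103914902785))
cheekR low out (array([ 0.51416613,  0.20155524, -0.00161604]), np.float64(0.008290660526160806))
cheekR low in (array([0.51203182, 0.20690848, 0.02865768]), np.float64(0.007273484653823052))
cheekL low out (array([0.46424553, 0.25673802, 0.01325911]), np.float64(0.0004085334034967505))
cheekL low in (array([0.47082165, 0.24851382, 0.01750188]), np.float64(0.000457720227880736))
capA [0.45149325 0.20386608 0.106     ] [0.44912542 0.20264704 0.106     ]
capB [0.417153   0.30675607 0.106     ] [0.41613366 0.30672765 0.106     ]
backL [0.59595951 0.36933955 0.036     ] [0.59208675 0.37001962 0.036     ]
backR [0.64399706 0.31645333 0.036     ] [0.64065394 0.31759555 0.036     ]
[ 0.50663863 -0.31036636  0.006     ]
[ 0.45900077 -0.34067787  0.006     ]
[ 0.41390767 -0.27422275  0.006     ]
[ 0.46227864 -0.24381311  0.006     ]
rib [ 0.47878137 -0.28200356  0.039     ]
rib [ 0.44085792 -0.30803231  0.039     ]
rib [ 0.43836401 -0.29833461  0.039     ]
rib [ 0.47625659 -0.27303521  0.039     ]
salt [0.46929302 0.39524039 0.09      ]
orange [0.55275897 0.43839562 0.09      ]
tumbler [0.65004061 0.45285539 0.09      ]
```

Run:
```python
from h import *
K,R,t=cam(robot.snapshot("wrist")); Rw,p=Rt()
C=-R.T@t; print(Rw.T@(C-p)*1000, (Rw.T@R.T).round(3))
tgt=np.array([.40,.15,.30])
print(Rw.T@(tgt-p)*1000, Rw.round(3))
```

```text
[-1.56344965e-01 -1.78069691e+02  7.48579781e+01] [[ 1.    -0.001 -0.   ]
 [-0.    -0.258  0.966]
 [-0.001 -0.966 -0.258]]
[-263.86467739  -94.74541977 -317.3165074 ] [[ 0.366 -0.    -0.931]
 [ 0.931 -0.001  0.366]
 [-0.001 -1.     0.   ]]
```

Run:
```python
from h import *
Rw,p=Rt();print(Rw.T@(np.array([.49,.23,.25])-p)*1000)
```

```text
[-156.43219219  -44.82522378 -371.7796615 ]
```

```bash
python3 -m handwheel '[{"delta_pos":[-20,-45,-50],"yaw":0.15},{"delta_pos":[-40,-45,-95],"yaw":0.3},{"delta_pos":[-60,-45,-140],"yaw":0.45},{"delta_pos":[-80,-45,-185],"yaw":0.6},{"delta_pos":[-100,-45,-230],"yaw":0.75},{"delta_pos":[-120,-45,-280],"yaw":0.9},{"delta_pos":[-140,-45,-330],"yaw":1.05},{"delta_pos":[-156,-45,-372],"yaw":1.2},{"delta_pos":[-156,-45,-372],"yaw":1.35},{"delta_pos":[-156,-45,-372],"yaw":1.5},{"delta_pos":[-156,-45,-372],"yaw":1.5}]' 0
```

```text
time: 1.4
tool_pos: [0.4909, 0.2297, 0.2501]
ee_rot: [-1.571, 0.001, -0.305]
wrist_force: [0.3, 0.3, -0.5]
width: 0.0945
```

```bash
python3 -m handwheel '[{"delta_pos":[0,0,0],"yaw":0.15},{"delta_pos":[0,0,0],"yaw":0.3},{"delta_pos":[0,0,0],"yaw":0.45},{"delta_pos":[0,0,0],"yaw":0.536},{"delta_pos":[0,0,0],"yaw":0.536},{"delta_pos":[0,0,0],"yaw":0.536}]' 0
python3 - <<'E'
from h import *
import pickle
s=robot.snapshot("wrist"); pickle.dump(s,open("w1.pkl","wb")); cv2.imwrite("pics/w1.png",s["image"][:,:,::-1])
s=robot.snapshot("top"); pickle.dump(s,open("t1.pkl","wb"))
print(robot.get_obs()["joint_positions"].round(2),robot.get_obs()["wrist_force"])
E
```

```text
time: 2.0
tool_pos: [0.4901, 0.2309, 0.2506]
ee_rot: [-1.571, 0.0, -0.835]
wrist_force: [0.6, 0.2, -0.5]
width: 0.0942
[0.34 0.06 1.31 0.   1.77 1.17] [-0.05733822  0.86591694  0.62819914]
```

View pics/w1.png

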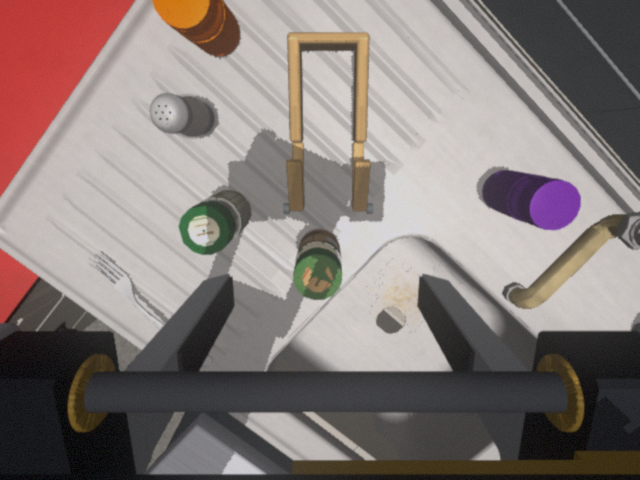

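Run:
```python
from h import *
import pickle
s=pickle.load(open("w1.pkl","rb")); c=cam(s); im=s["image"]
hsv=cv2.cvtColor(im,cv2.COLOR_RGB2HSV)
m=((hsv[...,0]>10)&(hsv[...,0]<28)&(hsv[...,1]>85)).astype(np.uint8); m[230:]=0;m[:,:270]=0;m[:,400:]=0
for r in range(30,220,6):
    xs=np.where(m[r])[0]
    if len(xs):
        g=np.where(np.diff(xs)>1)[0]; segs=np.split(xs,g+1); print(r,[(a[0],a[-1]) for a in segs])
cv2.imwrite("pics/w1c.png",cv2.resize(im[25:225,270:400,::-1],None,fx=3,fy=3,interpolation=cv2.INTER_CUBIC))
```

```text
36 [(np.int64(288), np.int64(368))]
42 [(np.int64(288), np.int64(367))]
48 [(np.int64(288), np.int64(299)), (np.int64(356), np.int64(367))]
54 [(np.int64(288), np.int64(299)), (np.int64(356), np.int64(367))]
60 [(np.int64(289), np.int64(299)), (np.int64(356), np.int64(367))]
66 [(np.int64(289), np.int64(299)), (np.int64(356), np.int64(367))]
72 [(np.int64(289), np.int64(299)), (np.int64(356), np.int64(367))]
78 [(np.int64(289), np.int64(299)), (np.int64(356), np.int64(367))]
84 [(np.int64(289), np.int64(300)), (np.int64(356), np.int64(366))]
90 [(np.int64(289), np.int64(300)), (np.int64(356), np.int64(366))]
96 [(np.int64(290), np.int64(300)), (np.int64(355), np.int64(366))]
102 [(np.int64(290), np.int64(300)), (np.int64(355), np.int64(366))]
108 [(np.int64(290), np.int64(300)), (np.int64(356), np.int64(366))]
114 [(np.int64(290), np.int64(300)), (np.int64(355), np.int64(366))]
120 [(np.int64(290), np.int64(300)), (np.int64(355), np.int64(365))]
126 [(np.int64(290), np.int64(301)), (np.int64(355), np.int64(365))]
132 [(np.int64(291), np.int64(301)), (np.int64(355), np.int64(365))]
13
[... 226 characters left out ...]
np.int64(302)), (np.int64(353), np.int64(362))]
162 [(np.int64(287), np.int64(301)), (np.int64(353), np.int64(368))]
168 [(np.int64(287), np.int64(302)), (np.int64(355), np.int64(368))]
174 [(np.int64(288), np.int64(302)), (np.int64(353), np.int64(367))]
180 [(np.int64(288), np.int64(301)), (np.int64(353), np.int64(367))]
186 [(np.int64(289), np.int64(302)), (np.int64(354), np.int64(366))]
192 [(np.int64(289), np.int64(302)), (np.int64(354), np.int64(366))]
198 [(np.int64(289), np.int64(302)), (np.int64(353), np.int64(365))]
204 [(np.int64(290), np.int64(302)), (np.int64(354), np.int64(365))]
210 [(np.int64(292), np.int64(292)), (np.int64(297), np.int64(297)), (np.int64(299), np.int64(299))]
```

View pics/w1c.png

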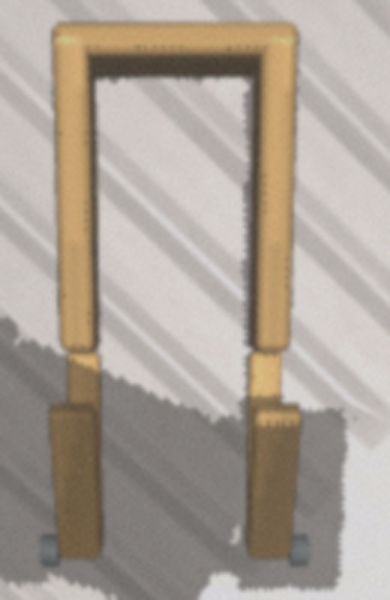

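```bash
cat >> h.py <<'E'
def rackfit(c,obs):
    from scipy.optimize import least_squares
    def W(q,X):
        ca,sa=np.cos(q[2]),np.sin(q[2]); return np.array([q[0]+ca*X[0]-sa*X[1],q[1]+sa*X[0]+ca*X[1],X[2]])
    f=lambda q:np.concatenate([proj(c,W(q,X))-uv for uv,X in obs])
    r=least_squares(f,[.489,.229,.73]); return r.x,f(r.x).reshape(-1,2)
E
python3 - <<'E'
from h import *
import pickle
c=cam(pickle.load(open("w1.pkl","rb")))
e=np.array
obs=[((287.7,32.5),(.175,.039,.036)),((368.3,32.5),(.175,-.039,.036)),((290.8,141.5),(.072,.039,.036)),((365.7,141.5),(.072,-.039,.036))]
q,r=rackfit(c,[(e(a),e(b)) for a,b in obs]); print(q,r.round(1))
for u in [((287+301.7)/2,161)]: pass
# cheek ends heights: for z hypotheses report lane coords
def lane(P): d=P[:2]-q[:2]; ca,sa=np.cos(q[2]),np.sin(q[2]); return e([ca*d[0]+sa*d[1],-sa*d[0]+ca*d[1]])*1000
for n,L,Rr in (("up",(286.7,161),(368.6,161)),("low",(290,210.5),(365.7,210.5))):
    for z in (.01,.02,.03,.04): print(n,z,lane(onz(c,L,z)).round(1),lane(onz(c,Rr,z)).round(1))
for z in (.106,): print("capA",onz(c,(318,274),z),"capB",onz(c,(207,228),z))
E
```

```text
[0.49031293 0.22730214 0.73660092] [[-1.3 -1.9]
 [ 1.4 -2.2]
 [-1.4  2.5]
 [ 1.2  2.3]]
up 0.01 [53.8 44.9] [ 53.6 -44. ]
up 0.02 [54.3 43.8] [ 54.1 -42.9]
up 0.03 [54.9 42.8] [ 54.7 -41.8]
up 0.04 [55.5 41.8] [ 55.3 -40.7]
low 0.01 [-0.7 42.7] [ -0.9 -42.3]
low 0.02 [ 1.1 41.8] [  0.9 -41.2]
low 0.03 [ 3.  40.8] [  2.8 -40.1]
low 0.04 [ 4.9 39.8] [  4.7 -39.1]
capA [0.45329303 0.2068176  0.106     ] capB [0.42001193 0.30749786 0.106     ]
```

```bash
python3 -m handwheel '[{"delta_pos":[-7,0,-46],"yaw":0},{"delta_pos":[-7,40,-46],"yaw":0},{"delta_pos":[-7,80,-46],"yaw":0},{"delta_pos":[-7,115,-46],"yaw":0},{"delta_pos":[-7,150,-46],"yaw":0},{"delta_pos":[-7,180,-46],"yaw":0},{"delta_pos":[-7,198,-46],"yaw":0},{"delta_pos":[-7,198,-46],"yaw":0},{"delta_pos":[-7,198,-46],"yaw":0}]' 0
python3 - <<'E'
from h import *
s=robot.snapshot("wrist"); cv2.imwrite("pics/w2.png",s["image"][:,:,::-1])
E
```

```text
time: 3.0
tool_pos: [0.4517, 0.2051, 0.0529]
ee_rot: [-1.57, -0.0, -0.839]
wrist_force: [0.3, -0.4, 1.5]
width: 0.094
```

View pics/w2.png

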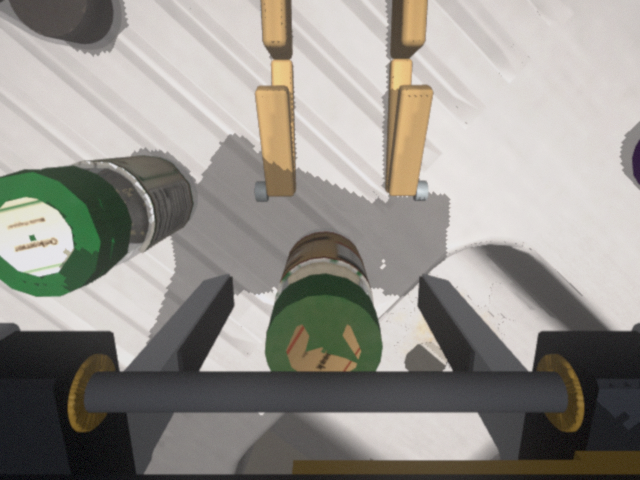

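```bash
python3 - <<'E'
from h import *
import pickle
s=robot.snapshot("wrist"); pickle.dump(s,open("w2.pkl","wb"))
E
python3 -m handwheel '[{"delta_pos":[0,0,0],"yaw":0},{"delta_pos":[0,0,0],"yaw":0},{"delta_pos":[0,0,0],"yaw":0},{"delta_pos":[0,0,0],"yaw":0},{"delta_pos":[0,0,0],"yaw":0},{"delta_pos":[0,0,0],"yaw":0},{"delta_pos":[0,0,0],"yaw":0},{"delta_pos":[0,0,0],"yaw":0}]' 255
```

```text
time: 3.9
tool_pos: [0.4514, 0.205, 0.0524]
ee_rot: [-1.571, 0.0, -0.84]
wrist_force: [-0.8, 0.7, 0.4]
width: 0.0453
```

```bash
python3 - <<'E'
from h import *
import pickle
im=pickle.load(open("w2.pkl","rb"))["image"][:,:,::-1]
cv2.imwrite("pics/w2c.png",cv2.resize(im[0:210,240:450],None,fx=2.8,fy=2.8,interpolation=cv2.INTER_CUBIC))
E
python3 -m handwheel '[{"delta_pos":[0,-10,0],"yaw":0},{"delta_pos":[0,-30,0],"yaw":0},{"delta_pos":[0,-54,0],"yaw":0},{"delta_pos":[3,-54,25],"yaw":0},{"delta_pos":[6,-54,55],"yaw":0},{"delta_pos":[9,-54,85],"yaw":0},{"delta_pos":[10,-54,115],"yaw":0},{"delta_pos":[10,-54,140],"yaw":0},{"delta_pos":[10,-54,160],"yaw":0},{"delta_pos":[10,-54,160],"yaw":0},{"delta_pos":[10,-54,160],"yaw":0}]'
python3 - <<'E'
from h import *
import pickle
s=robot.snapshot("wrist"); pickle.dump(s,open("w3.pkl","wb")); cv2.imwrite("pics/w3.png",s["image"][:,:,::-1])
s=robot.snapshot("scene"); pickle.dump(s,open("s3.pkl","wb")); cv2.imwrite("pics/s3.png",cv2.resize(s["image"][250:400,200:400,::-1],(800,600),interpolation=cv2.INTER_CUBIC))
E
```

```text
time: 5.0
tool_pos: [0.5769, 0.3041, 0.1063]
ee_rot: [-1.572, 0.0, -0.84]
wrist_force: [-1.2, 0.0, -0.8]
width: 0.0446
```

View pics/w2c.png

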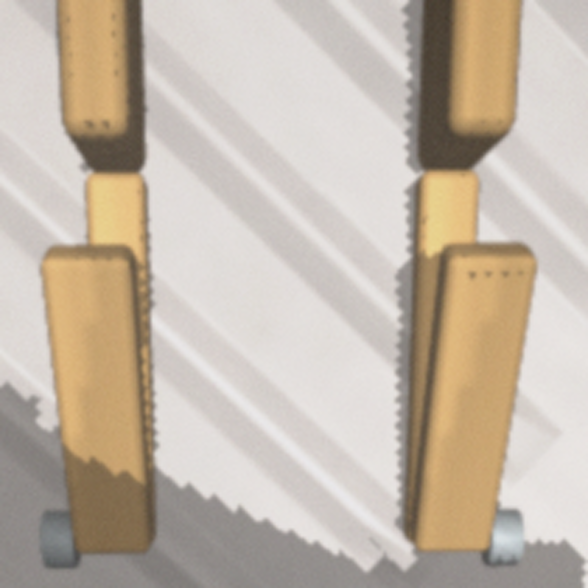

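View pics/w3.png

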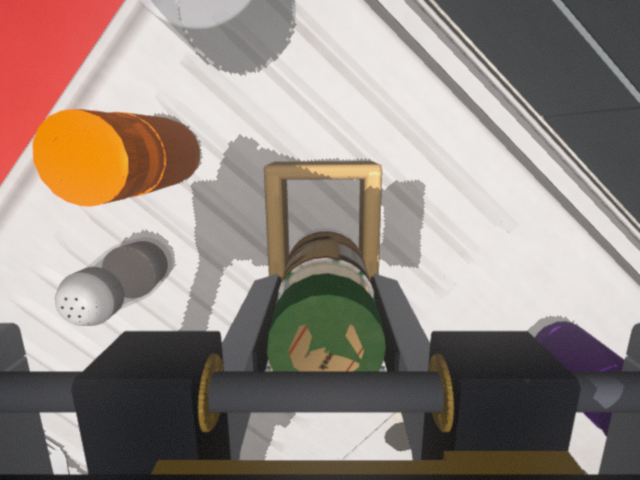

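View pics/s3.png

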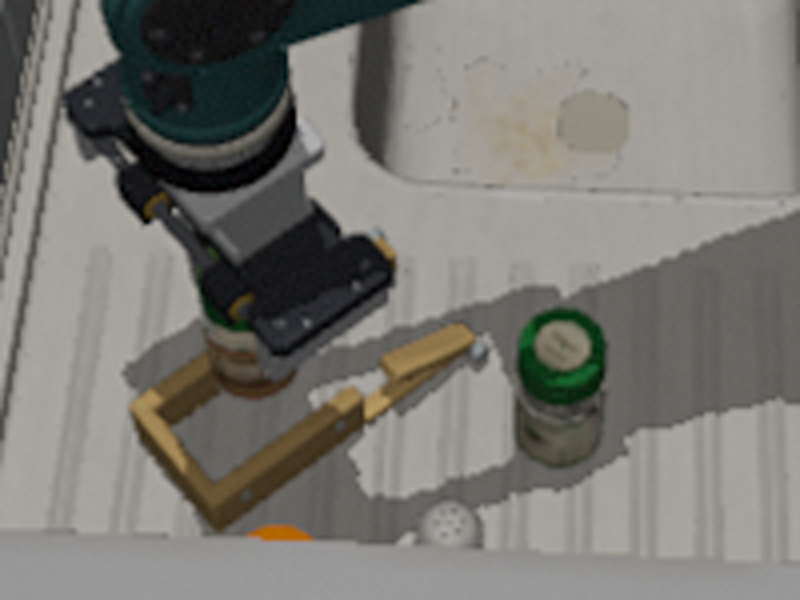

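Run:
```python
from h import *
import pickle
e=np.array
c2=cam(pickle.load(open("w2.pkl","rb"))); c3=cam(pickle.load(open("w3.pkl","rb")))
g=lambda u,v:e([240+u/2.8-.3,v/2.8-.3])
o2=[(g(63,132),e((.072,.039,.036))),(g(515,132),e((.072,-.039,.036))),(g(128,132),e((.072,.027,.036))),(g(452,132),e((.072,-.027,.036)))]
o3=[(e([265,163]),e((.175,.039,.036))),(e([382,162]),e((.175,-.039,.036))),(e([286,181]),e((.163,.027,.036))),(e([361,180]),e((.163,-.027,.036)))]
for c,o in ((c2,o2),(c3,o3)):
    q,r=rackfit(c,o);print(q,r.round(1).tolist())
q,r=rackfit(c3,o3)
# joint fit
from scipy.optimize import least_squares
def W(q,X):
    ca,sa=np.cos(q[2]),np.sin(q[2]); return e([q[0]+ca*X[0]-sa*X[1],q[1]+sa*X[0]+ca*X[1],X[2]])
f=lambda q:np.concatenate([proj(c,W(q,X))-uv for c,o in((c2,o2),(c3,o3)) for uv,X in o])
r=least_squares(f,[.489,.229,.73]);q=r.x;print(q,r.fun.reshape(-1,2).round(1).tolist())
p=Rt()[1];d=p[:2]-q[:2];ca,sa=np.cos(q[2]),np.sin(q[2]);print("tcp lane",ca*d[0]+sa*d[1],-sa*d[0]+ca*d[1])
def lane(P):
    d=P[:2]-q[:2]; return (e([ca*d[0]+sa*d[1],-sa*d[0]+ca*d[1]])*1000).round(1)
for z in (.01,.015,.02,.025,.03,.035): print(z,"low",lane(onz(c2,g(72,552),z)),lane(onz(c2,g(495,550),z)),"up",lane(onz(c2,g(43,252),z)),lane(onz(c2,g(537,250),z)), "upin",lane(onz(c2,g(130,252),z)),lane(onz(c2,g(445,250),z)))
```

```text
[0.49155779 0.22907204 0.7301707 ] [[-1.6, 0.0], [2.0, 0.0], [0.6, 0.0], [-0.9, 0.0]]
[0.49163234 0.22727168 0.73945097] [[-2.1, -0.2], [1.9, -0.4], [-3.8, 0.4], [4.0, 0.6]]
[0.49140493 0.22870345 0.7323509 ] [[-1.5, 1.1], [2.0, 0.7], [0.6, 1.0], [-0.9, 0.7], [-2.1, -1.9], [2.0, -1.2], [-3.9, -1.2], [3.9, -0.4]]
tcp lane 0.11352983421191262 -0.0011932383213326611
0.01 low [-2.6 43.9] [ -2.4 -45.2] up [56.6 47.1] [ 56.8 -49.9] upin [56.5 30. ] [ 56.8 -31.8]
0.015 low [-1.9 43.1] [ -1.6 -44. ] up [56.  46.2] [ 56.2 -48.6] upin [56.  29.5] [ 56.2 -30.9]
0.02 low [-1.1 42.3] [ -0.9 -42.8] up [55.4 45.4] [ 55.6 -47.3] upin [55.4 29. ] [ 55.6 -30. ]
0.025 low [-0.4 41.5] [ -0.2 -41.6] up [54.8 44.5] [ 55. -46.] upin [54.8 28.6] [ 55.  -29.1]
0.03 low [ 0.3 40.7] [  0.6 -40.4] up [54.2 43.6] [ 54.4 -44.6] upin [54.2 28.1] [ 54.4 -28.2]
0.035 low [ 1.1 39.9] [  1.3 -39.1] up [53.6 42.7] [ 53.8 -43.3] upin [53.6 27.6] [ 53.8 -27.3]
```

```bash
python3 -m handwheel '[{"delta_pos":[-1,0,0],"yaw":0},{"delta_pos":[-1,12,0],"yaw":0},{"delta_pos":[-1,24,0],"yaw":0},{"delta_pos":[-1,36,0],"yaw":0},{"delta_pos":[-1,45,0],"yaw":0},{"delta_pos":[-1,51,0],"yaw":0},{"delta_pos":[-1,51,0],"yaw":0}]'
python3 -m handwheel '[{"delta_pos":[0,0,6],"yaw":0},{"delta_pos":[0,0,13],"yaw":0},{"delta_pos":[0,0,19],"yaw":0},{"delta_pos":[0,0,23],"yaw":0},{"delta_pos":[0,0,24],"yaw":0},{"delta_pos":[0,0,24],"yaw":0}]'
```

```text
time: 5.8
tool_pos: [0.5758, 0.3047, 0.0536]
ee_rot: [-1.574, 0.001, -0.84]
wrist_force: [0.1, -0.1, -1.0]
width: 0.045
time: 6.4
tool_pos: [0.5946, 0.3213, 0.0554]
ee_rot: [-1.571, 0.0, -0.84]
wrist_force: [0.5, -0.1, -0.7]
width: 0.0448
```

```bash
python3 -m handwheel '[{"delta_pos":[0,2,1],"yaw":0},{"delta_pos":[0,2,2],"yaw":0},{"delta_pos":[0,2,3],"yaw":0},{"delta_pos":[0,2,3],"yaw":0}]'
python3 -m handwheel '[{"delta_pos":[0,0,1],"yaw":0},{"delta_pos":[0,0,2],"yaw":0},{"delta_pos":[0,0,2],"yaw":0}]'
python3 - <<'E'
from h import *
s=robot.snapshot("wrist"); cv2.imwrite("pics/w4.png",s["image"][:,:,::-1])
E
```

```text
time: 6.8
tool_pos: [0.5968, 0.3231, 0.0535]
ee_rot: [-1.571, 0.0, -0.84]
wrist_force: [0.1, 0.7, -1.1]
width: 0.045
time: 7.1
tool_pos: [0.5972, 0.3235, 0.0534]
ee_rot: [-1.574, 0.0, -0.84]
wrist_force: [-3.7, -4.0, 1.3]
width: 0.0447
```

View pics/w4.png

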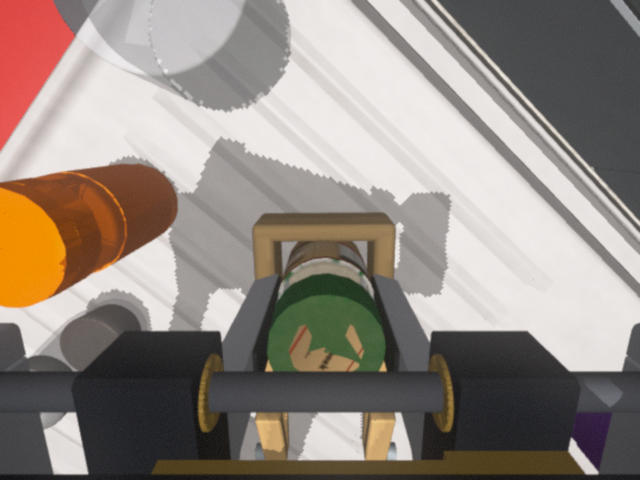

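```bash
python3 -m handwheel '[{"delta_pos":[0,0,-2],"yaw":0},{"delta_pos":[0,0,-2],"yaw":0}]' 255
python3 -m handwheel '[{"delta_pos":[0,0,0],"yaw":0},{"delta_pos":[0,0,0],"yaw":0},{"delta_pos":[0,0,0],"yaw":0},{"delta_pos":[0,0,0],"yaw":0},{"delta_pos":[0,0,0],"yaw":0},{"delta_pos":[0,-30,0],"yaw":0},{"delta_pos":[0,-70,0],"yaw":0},{"delta_pos":[0,-110,0],"yaw":0},{"delta_pos":[0,-130,-30],"yaw":0},{"delta_pos":[0,-130,-60],"yaw":0},{"delta_pos":[0,-130,-60],"yaw":0}]' 0
python3 - <<'E'
from h import *
import pickle
s=robot.snapshot("wrist"); pickle.dump(s,open("w5.pkl","wb"));cv2.imwrite("pics/w5.png",s["image"][:,:,::-1])
Rw,p=Rt();print(Rw.T@(np.array([.418,.307,.053])-p)*1000)
E
```

```text
time: 7.35
tool_pos: [0.597, 0.3233, 0.0534]
ee_rot: [-1.57, -0.0, -0.84]
wrist_force: [-0.6, -0.6, -0.5]
width: 0.045
time: 8.45
tool_pos: [0.5504, 0.2816, 0.185]
ee_rot: [-1.57, -0.001, -0.841]
wrist_force: [0.0, 0.2, -0.5]
width: 0.0941
[-107.3151441   131.12509201  -83.2769526 ]
```

View pics/w5.png

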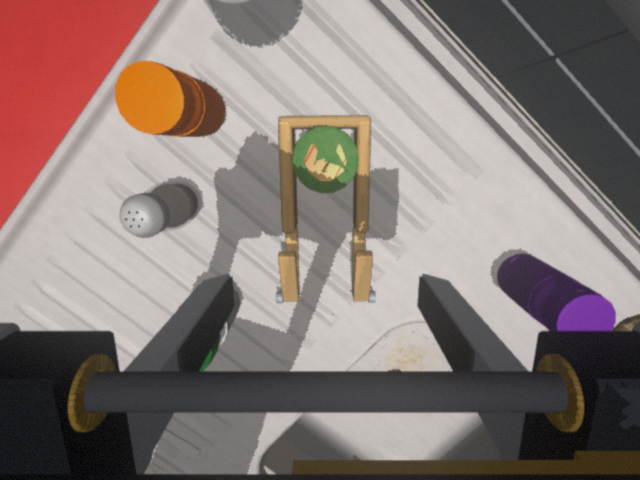

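```bash
python3 -m handwheel '[{"delta_pos":[-36,0,-28],"yaw":0},{"delta_pos":[-72,0,-56],"yaw":0},{"delta_pos":[-107,0,-83],"yaw":0},{"delta_pos":[-107,10,-83],"yaw":0},{"delta_pos":[-107,45,-83],"yaw":0},{"delta_pos":[-107,80,-83],"yaw":0},{"delta_pos":[-107,110,-83],"yaw":0},{"delta_pos":[-107,131,-83],"yaw":0},{"delta_pos":[-107,131,-83],"yaw":0}]' 0
python3 - <<'E'
from h import *
s=robot.snapshot("wrist"); cv2.imwrite("pics/w6.png",s["image"][:,:,::-1])
E
```

```text
time: 9.4
tool_pos: [0.4172, 0.306, 0.0478]
ee_rot: [-1.579, 0.002, -0.84]
wrist_force: [-0.8, 0.1, -0.5]
width: 0.0941
```

View pics/w6.png

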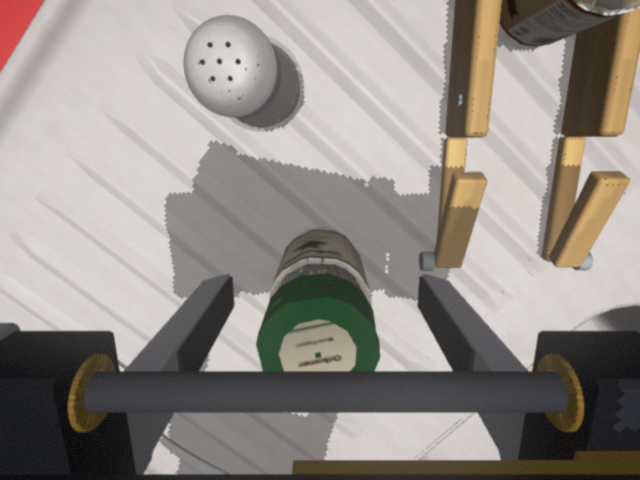

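```bash
python3 -m handwheel '[{"delta_pos":[0,0,0],"yaw":0},{"delta_pos":[0,0,0],"yaw":0},{"delta_pos":[0,0,0],"yaw":0},{"delta_pos":[0,0,0],"yaw":0},{"delta_pos":[0,0,0],"yaw":0},{"delta_pos":[0,0,0],"yaw":0},{"delta_pos":[0,0,0],"yaw":0},{"delta_pos":[0,0,0],"yaw":0}]' 255
python3 - <<'E'
from h import *
Rw,p=Rt()
# target at lane x=.094 : from stop contact pose (.5972,.3235)=140, y -0.2mm
for d in (.046,.060):
  t=np.array([.5972-.7437*d,.3235-.6686*d,p[2]]);print(t,Rw.T@(t-p)*1000)
E
```

```text
time: 10.25
tool_pos: [0.4188, 0.3076, 0.0527]
ee_rot: [-1.57, 0.0, -0.84]
wrist_force: [-0.9, 0.2, 0.3]
width: 0.0454
[0.5629898  0.2927444  0.05272986] [1.07283254e+02 6.03077280e-03 9.74497515e+01]
[0.552578   0.283384   0.05272986] [ 1.07302903e+02 -5.20635810e-04  8.34489573e+01]
```

```bash
python3 -m handwheel '[{"delta_pos":[0,-15,0],"yaw":0},{"delta_pos":[0,-56,0],"yaw":0},{"delta_pos":[25,-56,20],"yaw":0},{"delta_pos":[55,-56,42],"yaw":0},{"delta_pos":[85,-56,65],"yaw":0},{"delta_pos":[107,-56,82],"yaw":0},{"delta_pos":[107,-56,82],"yaw":0},{"delta_pos":[107,-56,82],"yaw":0}]'
python3 - <<'E'
from h import *
s=robot.snapshot("wrist"); cv2.imwrite("pics/w7.png",s["image"][:,:,::-1])
E
```

```text
time: 11.05
tool_pos: [0.5511, 0.282, 0.1074]
ee_rot: [-1.573, 0.001, -0.841]
wrist_force: [-0.6, 0.3, -1.3]
width: 0.0453
```

View pics/w7.png

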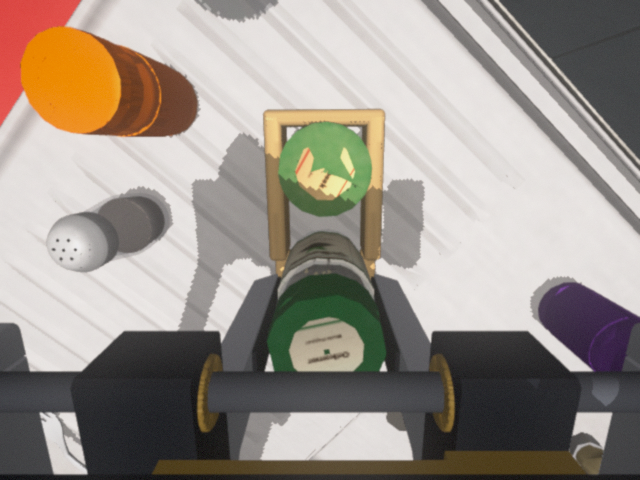

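Jar B (cap at 326,325) lines up with the rack (rails 265–384) behind jar A. Lower and slide.

```bash
python3 -m handwheel '[{"delta_pos":[0,12,0],"yaw":0},{"delta_pos":[0,24,0],"yaw":0},{"delta_pos":[0,36,0],"yaw":0},{"delta_pos":[0,45,0],"yaw":0},{"delta_pos":[0,52,0],"yaw":0},{"delta_pos":[0,54,0],"yaw":0},{"delta_pos":[0,54,0],"yaw":0}]'
python3 -m handwheel '[{"delta_pos":[0,0,4],"yaw":0},{"delta_pos":[0,0,8],"yaw":0},{"delta_pos":[0,0,11],"yaw":0},{"delta_pos":[0,0,13],"yaw":0},{"delta_pos":[0,0,13],"yaw":0},{"delta_pos":[0,0,13],"yaw":0}]'
```

```text
time: 11.8
tool_pos: [0.5512, 0.2823, 0.0541]
ee_rot: [-1.571, 0.0, -0.84]
wrist_force: [1.1, -0.3, -0.5]
width: 0.0453
time: 12.4
tool_pos: [0.561, 0.2911, 0.0545]
ee_rot: [-1.571, 0.0, -0.84]
wrist_force: [-0.6, 0.3, -1.0]
width: 0.0454
```

```bash
python3 -m handwheel '[{"delta_pos":[0,0,1],"yaw":0},{"delta_pos":[0,0,2],"yaw":0},{"delta_pos":[0,1,3],"yaw":0},{"delta_pos":[0,1,4],"yaw":0},{"delta_pos":[0,1,4],"yaw":0}]'
```

```text
time: 12.9
tool_pos: [0.5634, 0.2932, 0.0533]
ee_rot: [-1.573, 0.0, -0.84]
wrist_force: [-1.8, -2.1, 0.3]
width: 0.045
```

```bash
python3 -m handwheel '[{"delta_pos":[0,0,-1],"yaw":0},{"delta_pos":[0,0,-1],"yaw":0}]' 255
python3 -m handwheel '[{"delta_pos":[0,0,0],"yaw":0},{"delta_pos":[0,0,0],"yaw":0},{"delta_pos":[0,0,0],"yaw":0},{"delta_pos":[0,0,0],"yaw":0},{"delta_pos":[0,0,0],"yaw":0},{"delta_pos":[0,-30,0],"yaw":0},{"delta_pos":[0,-70,0],"yaw":0},{"delta_pos":[0,-100,0],"yaw":0},{"delta_pos":[0,-100,-30],"yaw":0},{"delta_pos":[0,-100,-75],"yaw":0},{"delta_pos":[0,-100,-95],"yaw":0},{"delta_pos":[0,-100,-95],"yaw":0}]' 0
python3 - <<'E'
from h import *
import pickle
s=robot.snapshot("wrist"); pickle.dump(s,open("w8.pkl","wb"));cv2.imwrite("pics/w8.png",s["image"][:,:,::-1])
im=cv2.imread("pics/w6.png"); cv2.imwrite("pics/w6c.png",cv2.resize(im[160:280,420:640],None,fx=3.6,fy=3.6,interpolation=cv2.INTER_CUBIC))
E
```

```text
time: 13.1
tool_pos: [0.5632, 0.2932, 0.0534]
ee_rot: [-1.57, 0.0, -0.84]
wrist_force: [-0.4, -0.2, -2.2]
width: 0.0449
time: 14.3
tool_pos: [0.4912, 0.2285, 0.1541]
ee_rot: [-1.57, -0.0, -0.841]
wrist_force: [0.4, -0.1, -0.3]
width: 0.0941
```

View pics/w8.png

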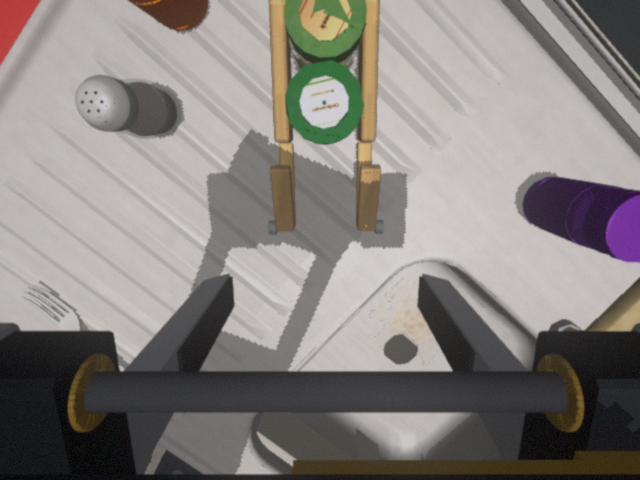

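View pics/w6c.png

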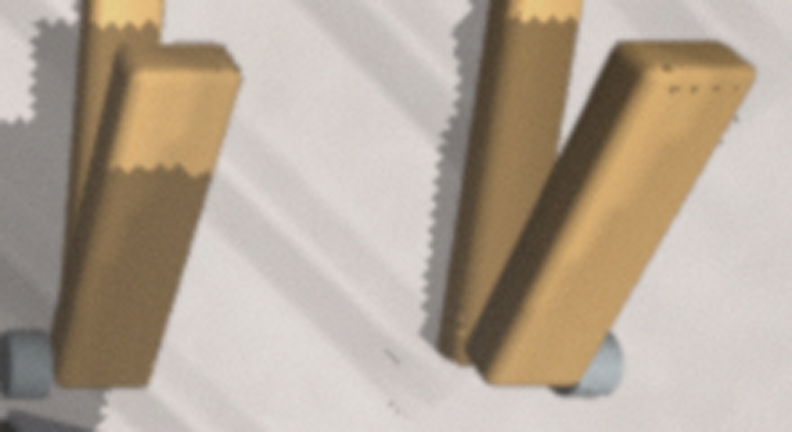

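```bash
python3 -m handwheel '[{"delta_pos":[-30,0,-40],"yaw":0},{"delta_pos":[-60,30,-40],"yaw":0},{"delta_pos":[-60,65,-40],"yaw":0},{"delta_pos":[-60,90,-40],"yaw":0},{"delta_pos":[-60,90,-40],"yaw":0},{"delta_pos":[-60,90,-40],"yaw":0},{"delta_pos":[-60,90,-40],"yaw":0}]' 0
python3 - <<'E'
from h import *
import pickle
s=robot.snapshot("wrist"); pickle.dump(s,open("wa.pkl","wb"));im=s["image"][:,:,::-1]
cv2.imwrite("pics/wa.png",im)
E
python3 -m handwheel '[{"delta_pos":[40,0,0],"yaw":0},{"delta_pos":[80,0,0],"yaw":0},{"delta_pos":[120,0,0],"yaw":0},{"delta_pos":[120,0,0],"yaw":0},{"delta_pos":[120,0,0],"yaw":0},{"delta_pos":[120,0,0],"yaw":0}]' 0
python3 - <<'E'
from h import *
import pickle
s=robot.snapshot("wrist"); pickle.dump(s,open("wb.pkl","wb"));im=s["image"][:,:,::-1]
cv2.imwrite("pics/wb.png",im)
E
```

```text
time: 15.05
tool_pos: [0.4245, 0.2485, 0.0654]
ee_rot: [-1.567, -0.001, -0.84]
wrist_force: [-0.2, 0.0, -0.1]
width: 0.0939
time: 15.7
tool_pos: [0.5028, 0.1589, 0.0642]
ee_rot: [-1.57, -0.0, -0.84]
wrist_force: [0.0, 0.2, 0.2]
width: 0.0938
```

View pics/wa.png

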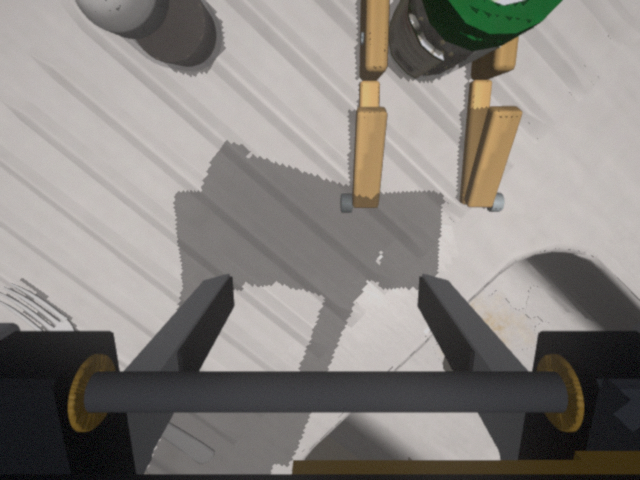

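View pics/wb.png

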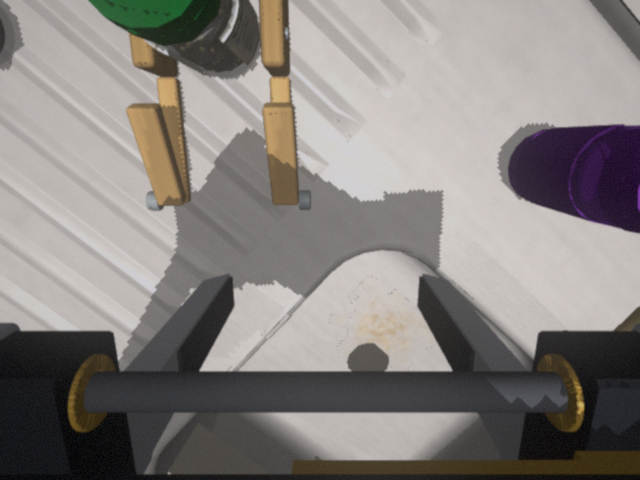

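Run:
```python
import cv2,numpy as np
a=cv2.imread("pics/wa.png")[95:215,340:530]; b=cv2.imread("pics/wb.png")[95:215,120:310]
f=lambda x:cv2.resize(x,None,fx=4,fy=4,interpolation=cv2.INTER_CUBIC)
cv2.imwrite("pics/wac.png",f(a));cv2.imwrite("pics/wbc.png",f(b))
```

```text
(no output)
```

View pics/wac.png

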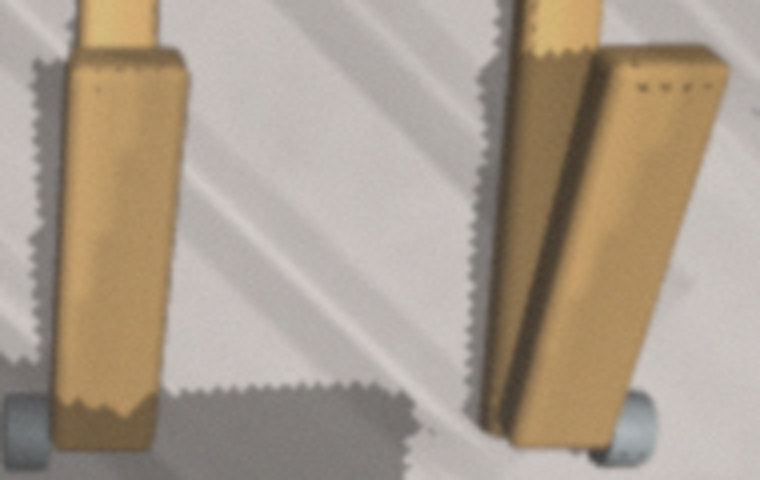

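View pics/wbc.png

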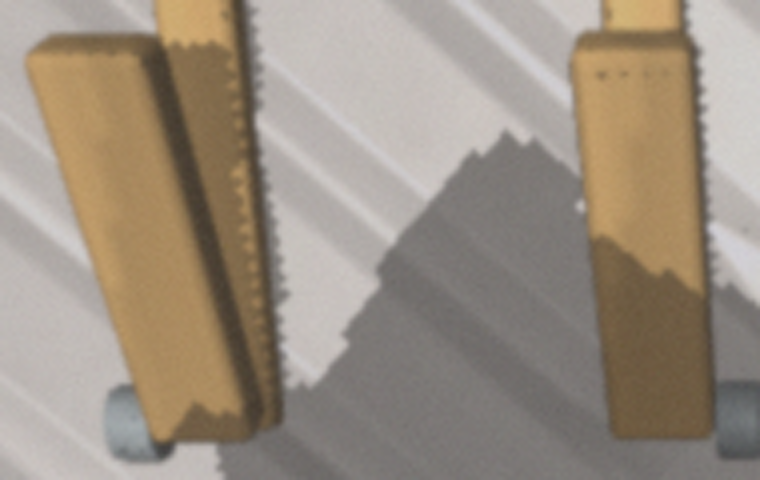

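Run:
```python
from h import *
import pickle
e=np.array
ca=cam(pickle.load(open("wa.pkl","rb")));cb=cam(pickle.load(open("wb.pkl","rb")))
A=lambda p:(340+p[0]/4-.4,95+p[1]/4-.4);B=lambda p:(120+p[0]/4-.4,95+p[1]/4-.4)
P=dict(Luo=((69,70),(30,56)),Lui=((187,72),(147,54)),Llo=((52,448),(156,438)),Lli=((156,448),(252,438)),
Rui=((611,66),(574,50)),Ruo=((728,70),(692,52)),Rli=((511,446),(611,436)),Rlo=((610,446),(712,436)))
q=(.4912,.2285,.7324)
r=tri;out={}
for k,(a,b) in P.items():
    X,d=tri(ca,A(a),cb,B(b)); D=X[:2]-q[:2]; c,s=np.cos(q[2]),np.sin(q[2])
    out[k]=e([c*D[0]+s*D[1],-s*D[0]+c*D[1],X[2]])*1000; print(k,out[k].round(1),(d*1000).round(1))
u=np.mean([out[k] for k in out if k[1]=='u'],0);l=np.mean([out[k] for k in out if k[1]=='l'],0)
print(u,l,np.linalg.norm(u-l),np.arctan2(u[2]-l[2],u[0]-l[0]))
for g in "LR":
    u=np.mean([out[k] for k in out if k[:2]==g+'u'],0);l=np.mean([out[k] for k in out if k[:2]==g+'l'],0);print(g,np.arctan2(u[2]-l[2],u[0]-l[0]))
```

```text
Luo [52.3 42.7 36.3] 0.2
Lui [52.2 27.4 36.7] 0.7
Llo [-1.4 42.5 13.2] 0.2
Lli [-1.  26.9 15.8] 0.2
Rui [ 52.7 -27.6  36.7] 0.4
Ruo [ 52.3 -42.8  36.9] 0.7
Rli [ -1.  -27.4  15.2] 0.3
Rlo [ -1.1 -42.7  14.9] 0.3
[52.38211618 -0.07717551 36.63888726] [-1.12272156 -0.16360669 14.783889  ] 57.79633276586542 0.3877847416198787
L 0.3894473671824795
R 0.38611986074690446
```

Run:
```python
from h import *
Rw,p=Rt();print(p,Rw.T@(np.array([.46,-.292,.25])-p)*1000)
```

```text
[0.50246942 0.15916763 0.0640473 ] [ 307.25028415 -186.27028448 -332.91880821]
```

```bash
python3 -m handwheel '[{"delta_pos":[0,-40,0],"yaw":0},{"delta_pos":[0,-85,0],"yaw":0},{"delta_pos":[0,-130,0],"yaw":0},{"delta_pos":[25,-170,-27],"yaw":0},{"delta_pos":[50,-186,-55],"yaw":0}]' 0
python3 -m handwheel '[{"delta_pos":[27,0,-29],"yaw":0.14},{"delta_pos":[55,0,-59],"yaw":0.14},{"delta_pos":[82,0,-89],"yaw":0.14},{"delta_pos":[110,0,-119],"yaw":0.14},{"delta_pos":[137,0,-148],"yaw":0.14},{"delta_pos":[165,0,-178],"yaw":0.14},{"delta_pos":[192,0,-208],"yaw":0.14},{"delta_pos":[220,0,-238],"yaw":0.14},{"delta_pos":[240,0,-260],"yaw":0.14},{"delta_pos":[257,0,-278],"yaw":0.14},{"delta_pos":[257,0,-278],"yaw":0.14},{"delta_pos":[257,0,-278],"yaw":0.14}]' 0
python3 - <<'E'
from h import *
import pickle
s=robot.snapshot("wrist"); pickle.dump(s,open("wp.pkl","wb"));cv2.imwrite("pics/wp.png",s["image"][:,:,::-1])
E
```

```text
time: 16.25
tool_pos: [0.4957, 0.0859, 0.2541]
ee_rot: [-1.565, -0.004, -0.834]
wrist_force: [0.7, -0.4, 0.4]
width: 0.0942
time: 17.45
tool_pos: [0.4599, -0.2916, 0.2494]
ee_rot: [-1.57, 0.001, -0.979]
wrist_force: [0.5, 0.4, 0.4]
width: 0.0943
```

View pics/wp.png

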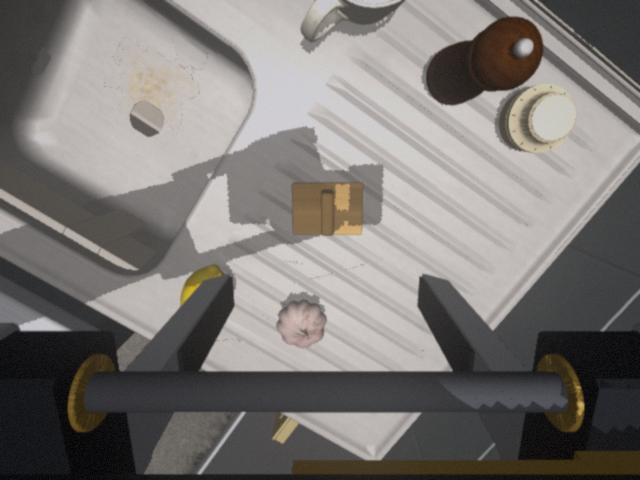

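Run:
```python
from h import *
import pickle
s=pickle.load(open("wp.pkl","rb")); c=cam(s); im=s["image"]
hsv=cv2.cvtColor(im,cv2.COLOR_RGB2HSV)
m=((hsv[...,0]>10)&(hsv[...,0]<28)&(hsv[...,1]>95)).astype(np.uint8); z=np.zeros_like(m); z[165:255,270:390]=1; m*=z
cs,_=cv2.findContours(m,cv2.RETR_EXTERNAL,cv2.CHAIN_APPROX_NONE); k=max(cs,key=cv2.contourArea)
rc=cv2.minAreaRect(k);print(rc)
b=cv2.boxPoints(rc); W=np.array([onz(c,p,.006) for p in b]);print(W.round(4));print(W.mean(0)); 
for i in range(4): d=W[(i+1)%4]-W[i]; print(np.hypot(*d[:2]),np.arctan2(d[1],d[0]))
Rw,p=Rt(); print(Rw.T@(W.mean(0)-p)*1000)
cv2.imwrite("pics/wpc.png",cv2.resize(im[170:250,280:380,::-1],None,fx=6,fy=6,interpolation=cv2.INTER_CUBIC))
for n,q in dict(lemon=(205,285),garlic=(302,324)).items(): P=onz(c,q,.04);print(n,P,Rw.T@(P-p)*1000)
```

```text
((327.0, 208.5), (51.0, 68.0), 90.0)
[[ 0.4624 -0.2461  0.006 ]
 [ 0.5044 -0.3087  0.006 ]
 [ 0.4568 -0.3424  0.006 ]
 [ 0.4133 -0.2775  0.006 ]]
[ 0.45923419 -0.29366987  0.006     ]
0.07542243141260625 -0.9803425980805884
0.05832840532892034 -2.5271026509152588
0.07812774160394768 2.1614836075097896
0.0583443652975943 0.5681113145299022
[  1.74916719 243.59285026  -2.24295413]
lemon [ 0.31974373 -0.22615619  0.04      ] [-132.15870795  209.60027438  -80.24853824]
garlic [ 0.33949733 -0.34002195  0.04      ] [ -26.66449189  209.51940153 -127.43518687]
```

View pics/wpc.png

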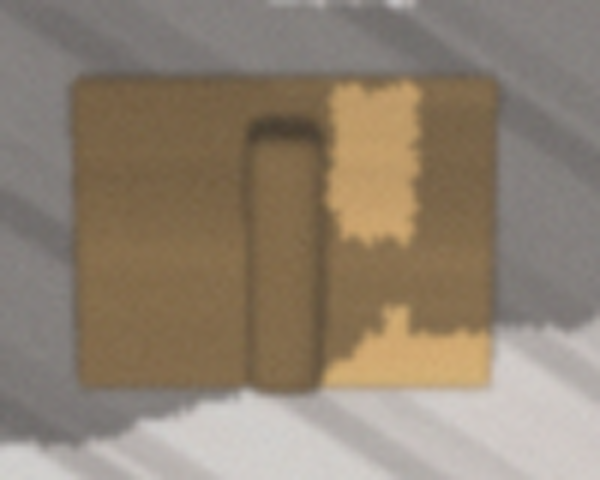

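```bash
python3 -m handwheel '[{"delta_pos":[1,40,-1],"yaw":0},{"delta_pos":[1,85,-1],"yaw":0},{"delta_pos":[1,130,-1],"yaw":0},{"delta_pos":[1,170,-1],"yaw":0},{"delta_pos":[1,200,-1],"yaw":0},{"delta_pos":[1,220,-1],"yaw":0},{"delta_pos":[1,230,-1],"yaw":0},{"delta_pos":[1,235,-1],"yaw":0},{"delta_pos":[1,238,-1],"yaw":0},{"delta_pos":[1,238,-1],"yaw":0},{"delta_pos":[1,238,-1],"yaw":0}]' 0
python3 - <<'E'
from h import *
import pickle
s=robot.snapshot("wrist"); pickle.dump(s,open("wq.pkl","wb"));cv2.imwrite("pics/wq.png",s["image"][:,:,::-1])
print(robot.get_obs()["tool_pos"])
E
```

```text
time: 18.6
tool_pos: [0.4602, -0.2945, 0.0128]
ee_rot: [-1.57, -0.002, -0.98]
wrist_force: [-0.2, 0.4, -1.3]
width: 0.0941
[ 0.46016887 -0.29450775  0.01268756]
```

View pics/wq.png

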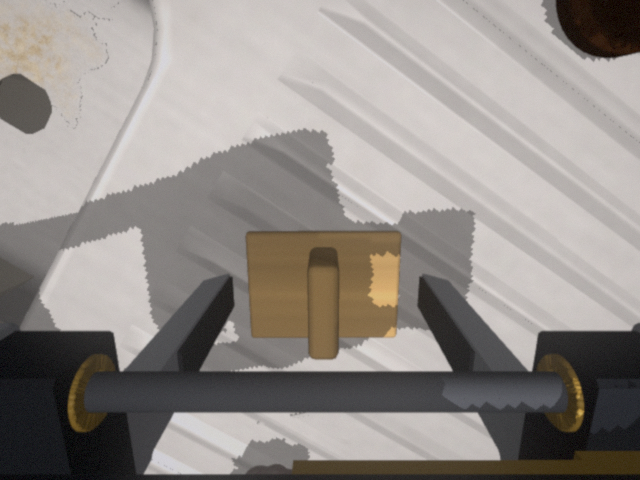

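Run:
```python
from h import *
import pickle
s=pickle.load(open("wq.pkl","rb")); c=cam(s); Rw,p=Rt()
for q in [(247,232),(401,232),(251,338),(398,338)]: print((Rw.T@(onz(c,q,.006)-p)*1000).round(1))
for q in [(309,262),(338,262),(309,358),(338,358)]: print("rib",(Rw.T@(onz(c,q,.039)-p)*1000).round(1))
```

```text
[-39.4   6.6  29.8]
[38.2  6.8 29.7]
[-40.4   6.6 -29.6]
[ 39.5   6.7 -29.7]
rib [ -6.8 -26.3  24.8]
rib [  5.4 -26.3  24.8]
rib [ -7.4 -26.3 -21. ]
rib [  5.8 -26.3 -21. ]
```

```bash
python3 -m handwheel '[{"delta_pos":[0,2,0],"yaw":0},{"delta_pos":[0,2,0],"yaw":0},{"delta_pos":[0,2,0],"yaw":0}]' 0
python3 -m handwheel '[{"delta_pos":[0,0,0],"yaw":0},{"delta_pos":[0,0,0],"yaw":0},{"delta_pos":[0,0,0],"yaw":0},{"delta_pos":[0,0,0],"yaw":0},{"delta_pos":[0,0,0],"yaw":0},{"delta_pos":[0,0,0],"yaw":0},{"delta_pos":[0,0,0],"yaw":0},{"delta_pos":[0,0,0],"yaw":0},{"delta_pos":[0,0,0],"yaw":0},{"delta_pos":[0,0,0],"yaw":0}]' 255
python3 -m handwheel '[{"delta_pos":[0,-10,0],"yaw":0},{"delta_pos":[0,-30,0],"yaw":0},{"delta_pos":[0,-30,0],"yaw":0}]'
python3 - <<'E'
from h import *
import pickle
s=robot.snapshot("wrist"); pickle.dump(s,open("wr.pkl","wb"));cv2.imwrite("pics/wr.png",s["image"][:,:,::-1])
print(robot.get_obs()["tool_pos"])
E
```

```text
time: 18.95
tool_pos: [0.4594, -0.294, 0.0095]
ee_rot: [-1.571, 0.0, -0.98]
wrist_force: [0.1, -0.0, -0.2]
width: 0.0938
time: 19.95
tool_pos: [0.4595, -0.294, 0.0095]
ee_rot: [-1.571, 0.0, -0.98]
wrist_force: [-0.5, -0.0, 0.3]
width: 0.0175
time: 20.25
tool_pos: [0.4613, -0.2954, 0.0427]
ee_rot: [-1.569, -0.006, -0.98]
wrist_force: [0.1, -0.8, -0.8]
width: 0.0135
[ 0.46062532 -0.29489514  0.04133255]
```

View pics/wr.png

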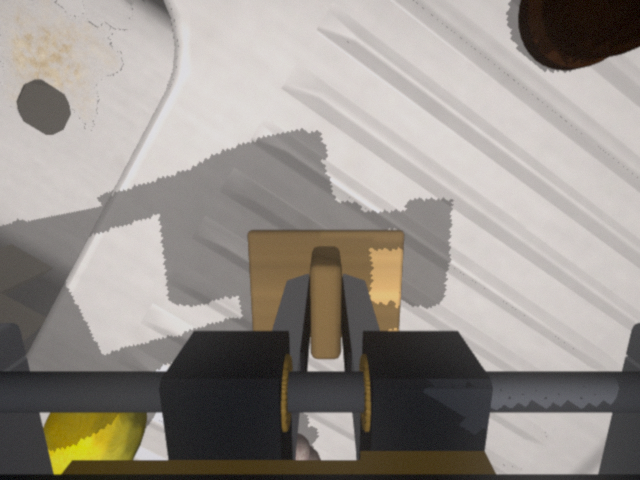

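Run:
```python
from h import *
import pickle
s=pickle.load(open("wr.pkl","rb")); c=cam(s); Rw,p=Rt(); im=s["image"]
cv2.imwrite("pics/wrc.png",cv2.resize(im[215:365,230:420,::-1],None,fx=4,fy=4,interpolation=cv2.INTER_CUBIC))
for dy in (0,3,6,9):
  print(dy,[(Rw.T@(onz(c,q,p[2]-dy/1000)-p)*1000).round(1) for q in [(249,231),(404,231)]])
```

```text
0 [array([-36.4,  -0.1,  31.8]), array([39.4,  0.2, 31.6])]
3 [array([-37. ,   2.9,  31.1]), array([40. ,  3.2, 30.9])]
6 [array([-37.6,   5.9,  30.4]), array([40.7,  6.2, 30.2])]
9 [array([-38.2,   8.9,  29.6]), array([41.3,  9.2, 29.5])]
```

View pics/wrc.png

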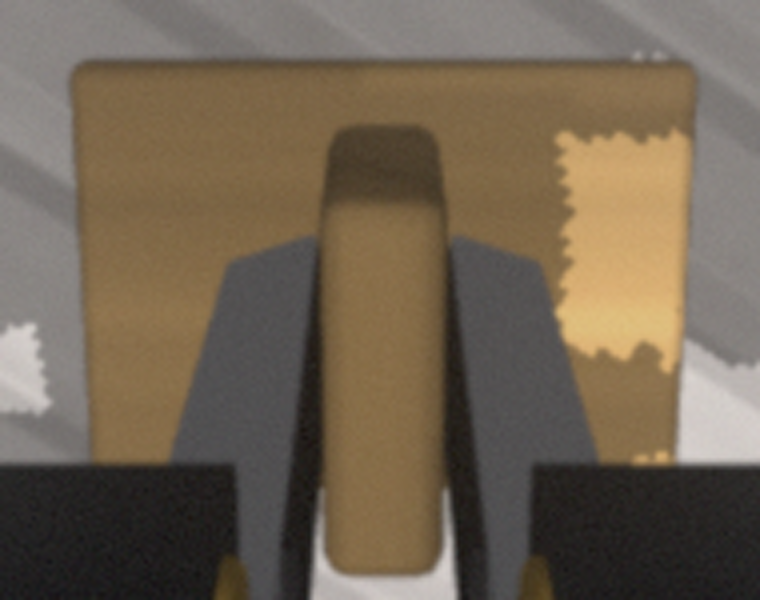

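Run:
```python
from h import *
Rw,p=Rt();print(p,Rw.T@(np.array([.5135,.2486,.26])-p)*1000)
```

```text
[ 0.46062532 -0.29489514  0.04133255] [-421.0722057  -219.84805787  346.93398192]
```

```bash
python3 -m handwheel '[{"delta_pos":[0,-30,0],"yaw":0},{"delta_pos":[0,-70,0],"yaw":0},{"delta_pos":[0,-110,0],"yaw":0},{"delta_pos":[0,-150,0],"yaw":0},{"delta_pos":[0,-190,0],"yaw":0},{"delta_pos":[-15,-215,12],"yaw":0},{"delta_pos":[-40,-220,33],"yaw":0},{"delta_pos":[-70,-220,58],"yaw":-0.03},{"delta_pos":[-100,-220,83],"yaw":-0.06},{"delta_pos":[-130,-220,108],"yaw":-0.08},{"delta_pos":[-160,-220,132],"yaw":-0.1},{"delta_pos":[-190,-220,157],"yaw":-0.141}]'
python3 - <<'E'
from h import *
Rw,p=Rt();print(p,Rw.T@(np.array([.5135,.2486,.26])-p)*1000,robot.get_obs()["ee_rot"])
E
```

```text
time: 21.5
tool_pos: [0.4836, -0.0472, 0.2585]
ee_rot: [-1.572, 0.001, -0.838]
wrist_force: [1.4, -0.8, -1.4]
width: 0.0139
[ 0.4835693  -0.04719748  0.2584907 ] [-199.83532791   -1.44378118  220.13185402] [-1.57150726e+00  1.11101827e-03 -8.37944053e-01]
```

```bash
python3 -m handwheel '[{"delta_pos":[-30,0,33],"yaw":0},{"delta_pos":[-60,0,66],"yaw":0},{"delta_pos":[-90,0,99],"yaw":0},{"delta_pos":[-120,0,132],"yaw":0},{"delta_pos":[-150,0,165],"yaw":0},{"delta_pos":[-175,0,193],"yaw":0},{"delta_pos":[-192,0,212],"yaw":0},{"delta_pos":[-200,0,220],"yaw":0},{"delta_pos":[-200,0,220],"yaw":0},{"delta_pos":[-200,0,220],"yaw":0}]'
python3 - <<'E'
from h import *
Rw,p=Rt();print(p,Rw.T@(np.array([.5135,.2486,.11])-p)*1000,robot.get_obs()["ee_rot"])
E
```

```text
time: 22.5
tool_pos: [0.514, 0.2461, 0.2591]
ee_rot: [-1.572, -0.0, -0.84]
wrist_force: [-0.4, -0.4, -0.7]
width: 0.0141
[0.51396051 0.24605801 0.25907957] [ -2.25491406 149.07699612   1.53532356] [-1.57201027e+00 -3.69118613e-04 -8.39733280e-01]
```

```bash
python3 -m handwheel '[{"delta_pos":[-3,40,1],"yaw":0},{"delta_pos":[-3,80,1],"yaw":0},{"delta_pos":[-3,115,1],"yaw":0},{"delta_pos":[-3,140,1],"yaw":0},{"delta_pos":[-3,149,1],"yaw":0},{"delta_pos":[-3,149,1],"yaw":0},{"delta_pos":[-3,149,1],"yaw":0}]'
python3 - <<'E'
from h import *
import pickle
for n in("wrist","scene"):
    s=robot.snapshot(n); pickle.dump(s,open(n+"h.pkl","wb"));im=s["image"][:,:,::-1]
    cv2.imwrite(f"pics/{n}h.png",im if n=="wrist" else cv2.resize(im[250:400,200:400],(800,600),interpolation=cv2.INTER_CUBIC))
q=(.4912,.2285,.7324);Rw,p=Rt();c,s=np.cos(q[2]),np.sin(q[2]);D=p[:2]-q[:2];print(c*D[0]+s*D[1],-s*D[0]+c*D[1],p[2],robot.get_obs()["wrist_force"])
E
```

```text
time: 23.2
tool_pos: [0.5139, 0.2496, 0.1124]
ee_rot: [-1.568, -0.001, -0.84]
wrist_force: [-0.0, -0.2, -0.9]
width: 0.0137
0.031624854697658786 0.0007130398269377843 0.1130149067516506 [ 0.86480373  0.291629   -0.77251676]
```

View pics/wristh.png

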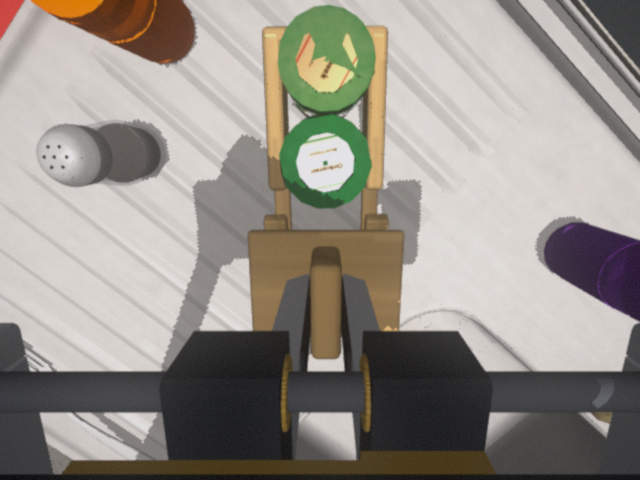

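View pics/sceneh.png

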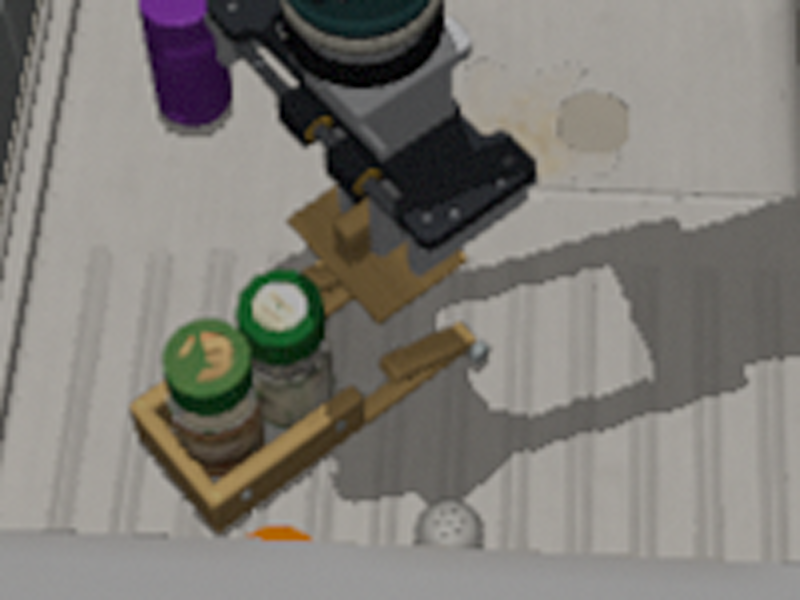

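```bash
python3 -m handwheel '[{"delta_pos":[0,20,-2],"yaw":0},{"delta_pos":[0,40,-3],"yaw":0},{"delta_pos":[0,52,-3],"yaw":0},{"delta_pos":[0,57,-3],"yaw":0},{"delta_pos":[0,59,-3],"yaw":0},{"delta_pos":[0,59,-3],"yaw":0}]'
cat > st.py <<'E'
from h import *
o=robot.get_obs()
q=(.4912,.2285,.7324);Rw,p=Rt(o);c,s=np.cos(q[2]),np.sin(q[2]);D=p[:2]-q[:2];f=o["wrist_force"]
print("G lane mm",((c*D[0]+s*D[1])*1000).round(1),((-s*D[0]+c*D[1])*1000).round(1),(p[2]*1000+19).round(1),"F lane",(c*f[0]+s*f[1]).round(1),(-s*f[0]+c*f[1]).round(1),f[2].round(1),"tau",(Rw.T@o["wrist_torque"]).round(2),"w",o["width"],o["time"])
E
python3 st.py
```

```text
time: 23.9
tool_pos: [0.5113, 0.2483, 0.0526]
ee_rot: [-1.569, -0.001, -0.839]
wrist_force: [0.4, 0.2, -1.3]
width: 0.0137
G lane mm 28.2 1.3 71.6 F lane 0.4 -0.1 -1.3 tau [-0.14 -0.    0.1 ] w 0.013743474753254757 23.9
```

```bash
python3 -m handwheel '[{"delta_pos":[0,1,0],"yaw":0},{"delta_pos":[0,2,0],"yaw":0},{"delta_pos":[0,3,0],"yaw":0},{"delta_pos":[0,4,0],"yaw":0},{"delta_pos":[0,4,0],"yaw":0}]'; python3 st.py
python3 -m handwheel '[{"delta_pos":[0,1,0],"yaw":0},{"delta_pos":[0,2,0],"yaw":0},{"delta_pos":[0,2,0],"yaw":0}]'; python3 st.py
```

```text
time: 24.4
tool_pos: [0.5117, 0.2484, 0.0518]
ee_rot: [-1.567, -0.001, -0.839]
wrist_force: [-4.7, -2.7, 12.0]
width: 0.0137
G lane mm 28.5 1.1 70.8 F lane -5.3 1.1 12.0 tau [-1.   -0.01  0.45] w 0.013658910995695847 24.4
time: 24.7
tool_pos: [0.5117, 0.2484, 0.0516]
ee_rot: [-1.567, -0.002, -0.839]
wrist_force: [-8.4, -4.5, 19.5]
width: 0.0136
G lane mm 28.6 1.1 70.6 F lane -9.3 2.3 19.5 tau [-1.48 -0.04  0.66] w 0.013605495617004991 24.7
```

```bash
python3 -m handwheel '[{"delta_pos":[0,0,-2],"yaw":0},{"delta_pos":[0,0,-4],"yaw":0},{"delta_pos":[0,0,-4],"yaw":0}]'; python3 st.py
python3 - <<'E'
from h import *
s=robot.snapshot("wrist");cv2.imwrite("pics/wi.png",s["image"][:,:,::-1])
s=robot.snapshot("scene");cv2.imwrite("pics/si.png",cv2.resize(s["image"][270:390,240:400,::-1],(800,600),interpolation=cv2.INTER_CUBIC))
E
```

```text
time: 25.0
tool_pos: [0.5114, 0.2481, 0.0515]
ee_rot: [-1.558, -0.002, -0.839]
wrist_force: [-1.3, 1.8, 13.3]
width: 0.0138
G lane mm 28.1 1.1 70.5 F lane 0.2 2.2 13.3 tau [ 0.33 -0.05  0.61] w 0.013843773287155298 25.0
```

View pics/wi.png

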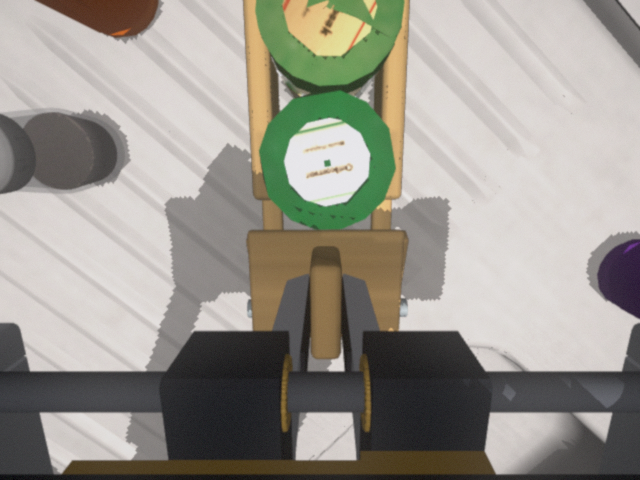

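View pics/si.png

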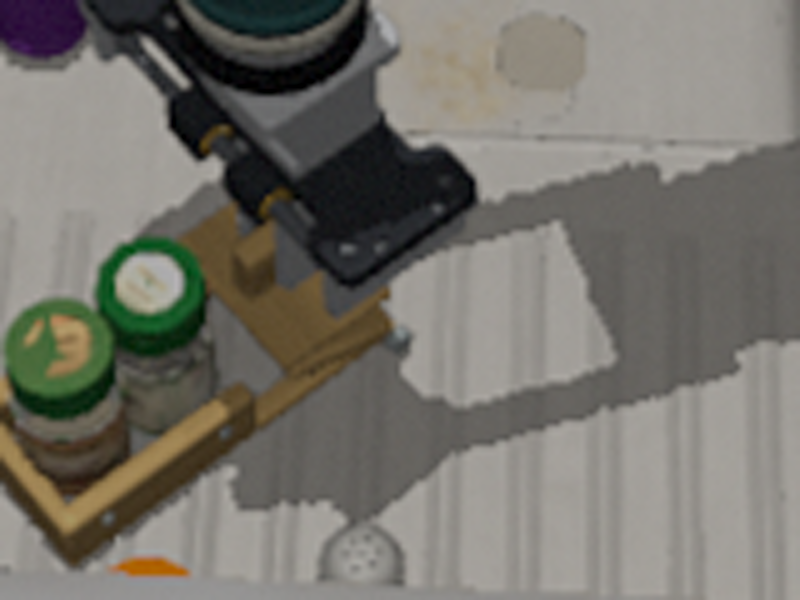

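```bash
python3 -m handwheel '[{"delta_pos":[0,0.5,-2],"yaw":0},{"delta_pos":[0,1,-4],"yaw":0},{"delta_pos":[0,1,-4],"yaw":0}]'; python3 st.py
python3 -m handwheel '[{"delta_pos":[0,1,-2],"yaw":0},{"delta_pos":[0,2,-4],"yaw":0},{"delta_pos":[0,2,-4],"yaw":0}]'; python3 st.py
```

```text
time: 25.4
tool_pos: [0.5089, 0.2455, 0.0497]
ee_rot: [-1.557, -0.003, -0.839]
wrist_force: [0.3, 2.7, 9.4]
width: 0.0138
G lane mm 24.5 0.8 68.7 F lane 2.0 1.8 9.4 tau [ 0.75 -0.03  0.43] w 0.013767376498343382 25.4
time: 25.7
tool_pos: [0.5057, 0.2424, 0.0472]
ee_rot: [-1.559, -0.003, -0.839]
wrist_force: [1.7, 1.9, 8.4]
width: 0.0139
G lane mm 20.1 0.6 66.2 F lane 2.5 0.3 8.4 tau [ 0.6  -0.02  0.3 ] w 0.013917805025092515 25.7
```

Run:
```python
from h import *
s=robot.snapshot("wrist");cv2.imwrite("pics/wj.png",s["image"][200:400,200:460,::-1].repeat(3,0).repeat(3,1))
s=robot.snapshot("scene");cv2.imwrite("pics/sj.png",cv2.resize(s["image"][290:365,260:360,::-1],(800,600),interpolation=cv2.INTER_CUBIC))
```

```text
(no output)
```

View pics/wj.png

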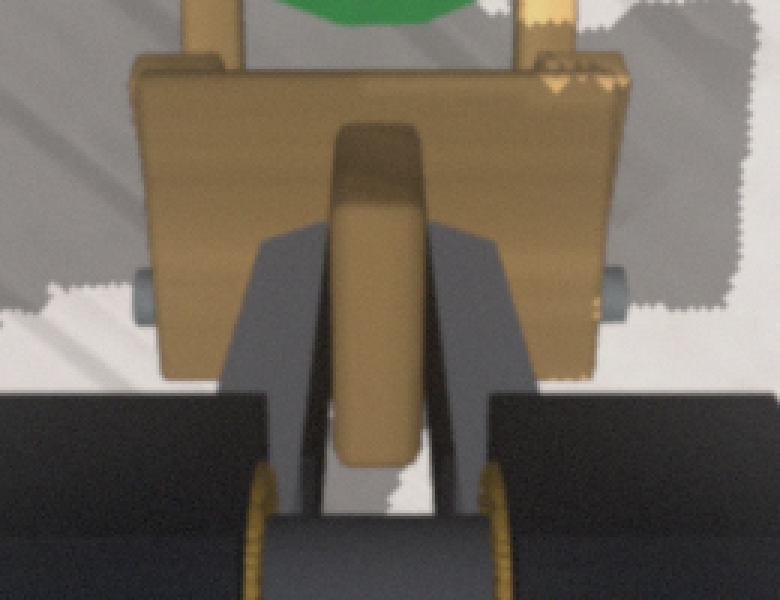

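View pics/sj.png

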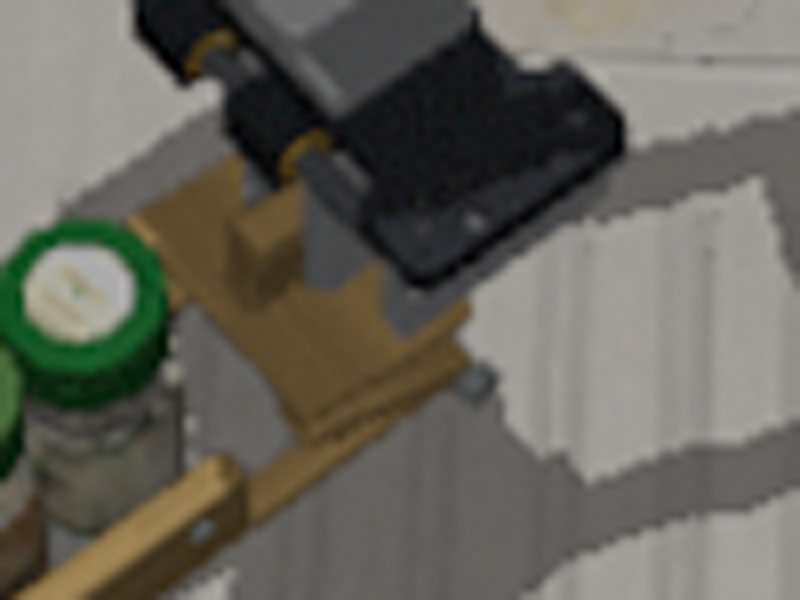

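```bash
cat > pp.py <<'E'
from h import *
def plate(s,px):
    K,R,t=cam(s)
    obj=np.array([[.03,.04,.006],[.03,-.04,.006],[-.03,-.04,.006],[-.03,.04,.006]])
    ok,rv,tv=cv2.solvePnP(obj,np.array(px,float),K,None,flags=cv2.SOLVEPNP_ITERATIVE)
    err=(cv2.projectPoints(obj,rv,tv,K,None)[0].reshape(-1,2)-px)
    Rp=R.T@cv2.Rodrigues(rv)[0]; pw=R.T@(tv.ravel()-t)
    q=(.4912,.2285,.7324);c,si=np.cos(q[2]),np.sin(q[2]);L=np.array([[c,si,0],[-si,c,0],[0,0,1]])
    o=L@(pw-np.array([q[0],q[1],0]));Q=L@Rp
    print("plate under lane mm",(o*1000).round(1),"tilt",np.arctan2(Q[2,0],Q[0,0]).round(3),"roll",Q[2,1].round(3),"yaw",np.arctan2(Q[1,0],Q[0,0]).round(3),"err",np.abs(err).max().round(2))
    th=.388;d=o-np.array([.0259,0,.026]);print("in face frame mm",((d[0]*np.cos(th)+d[2]*np.sin(th))*1000).round(1),(d[1]*1000).round(1),((-d[0]*np.sin(th)+d[2]*np.cos(th))*1000).round(1))
E
python3 - <<'E'
from pp import *
s=robot.snapshot("wrist")
f=lambda u,v:(200+u/3-.3,200+v/3-.3)
plate(s,[f(136,72),f(630,72),f(596,380),f(160,380)])
import pickle
s=pickle.load(open("wrist"+"h.pkl","rb"))
E
python3 st.py
```

```text
plate under lane mm [26.4 -0.1 35.6] tilt 0.152 roll 0.021 yaw -0.014 err 0.38
in face frame mm 4.1 -0.1 8.8
G lane mm 20.1 0.6 66.2 F lane 2.1 0.1 8.2 tau [0.68 0.   0.34] w 0.014099150882411092 25.85
```

```bash
python3 -m handwheel '[{"delta_pos":[0,2,-1],"yaw":0},{"delta_pos":[0,4,-2],"yaw":0},{"delta_pos":[0,5,-3],"yaw":0},{"delta_pos":[0,5,-3],"yaw":0}]'; python3 st.py
```

```text
time: 26.25
tool_pos: [0.5029, 0.2399, 0.0418]
ee_rot: [-1.56, -0.003, -0.839]
wrist_force: [0.4, 1.2, 7.1]
width: 0.014
G lane mm 16.4 0.7 60.8 F lane 1.1 0.7 7.1 tau [0.45 0.04 0.3 ] w 0.014027148796447298 26.25
```

Turning smoothly at ~7 N. Continue.

```bash
python3 -m handwheel '[{"delta_pos":[0,1.5,-1],"yaw":0},{"delta_pos":[0,3,-2],"yaw":0},{"delta_pos":[0,4,-2],"yaw":0},{"delta_pos":[0,4,-2],"yaw":0}]'; python3 st.py
python3 - <<'E'
from h import *
import pickle
s=robot.snapshot("wrist");pickle.dump(s,open("wk.pkl","wb"));cv2.imwrite("pics/wk.png",s["image"][200:400,200:460,::-1].repeat(3,0).repeat(3,1))
E
```

```text
time: 26.65
tool_pos: [0.501, 0.2382, 0.0375]
ee_rot: [-1.562, -0.002, -0.839]
wrist_force: [-0.1, 0.5, 8.9]
width: 0.0139
G lane mm 13.8 0.7 56.5 F lane 0.3 0.4 8.9 tau [0.27 0.05 0.26] w 0.013896731445870567 26.65
```

View pics/wk.png

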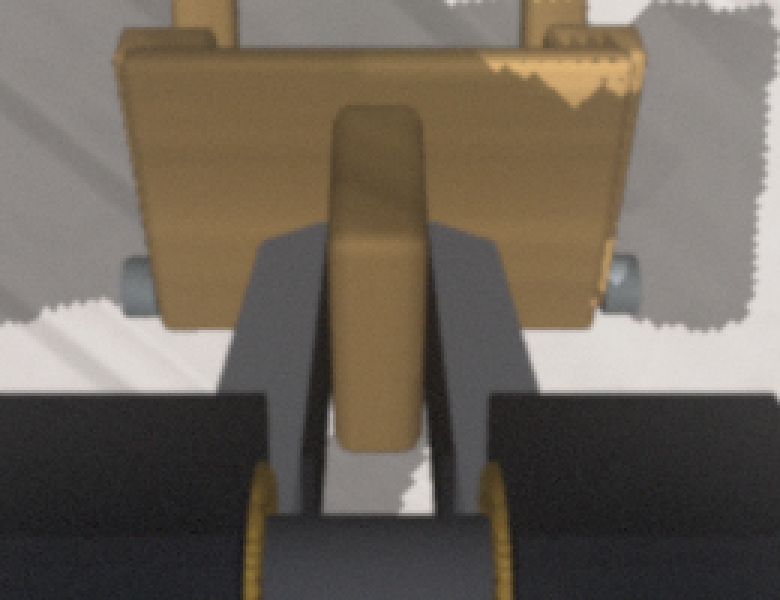

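Run:
```python
from pp import *
import pickle
s=pickle.load(open("wk.pkl","rb"))
f=lambda u,v:(200+u/3-.3,200+v/3-.3)
plate(s,[f(120,50),f(646,50),f(594,328),f(163,328)])
```

```text
plate under lane mm [28.5 -0.1 29.4] tilt 0.37 roll 0.014 yaw -0.013 err 0.83
in face frame mm 3.7 -0.1 2.1
```

```bash
python3 -m handwheel '[{"delta_pos":[0,1,-1],"yaw":0},{"delta_pos":[0,2,-2],"yaw":0},{"delta_pos":[0,2,-2],"yaw":0},{"delta_pos":[0,2,-2],"yaw":0}]'; python3 st.py
python3 -m handwheel '[{"delta_pos":[0,0.5,0],"yaw":0},{"delta_pos":[0,1,0],"yaw":0},{"delta_pos":[0,1,0],"yaw":0},{"delta_pos":[0,1,0],"yaw":0}]'; python3 st.py
```

```text
time: 27.1
tool_pos: [0.4994, 0.2366, 0.0354]
ee_rot: [-1.563, -0.003, -0.839]
wrist_force: [-1.2, -0.0, 7.9]
width: 0.0141
G lane mm 11.5 0.6 54.4 F lane -0.9 0.8 7.9 tau [ 0.1  -0.04  0.33] w 0.01411149686146769 27.1
time: 27.5
tool_pos: [0.4993, 0.2366, 0.0352]
ee_rot: [-1.563, -0.003, -0.839]
wrist_force: [-2.6, -0.3, 10.9]
width: 0.0134
G lane mm 11.5 0.6 54.2 F lane -2.2 1.5 10.9 tau [-0.22 -0.07  0.4 ] w 0.013415464998812894 27.5
```

```bash
python3 -m handwheel '[{"delta_pos":[0,0.5,0],"yaw":0},{"delta_pos":[0,1,0],"yaw":0},{"delta_pos":[0,1,0],"yaw":0},{"delta_pos":[0,1,0],"yaw":0}]'; python3 st.py
python3 - <<'E'
from h import *
import pickle
s=robot.snapshot("wrist");pickle.dump(s,open("wl.pkl","wb"));cv2.imwrite("pics/wl.png",cv2.resize(s["image"][200:400,200:460,::-1],None,fx=3,fy=3,interpolation=cv2.INTER_CUBIC))
s=robot.snapshot("scene");cv2.imwrite("pics/sl.png",cv2.resize(s["image"][290:365,260:360,::-1],(800,600),interpolation=cv2.INTER_CUBIC))
E
```

```text
time: 27.9
tool_pos: [0.4994, 0.2366, 0.0351]
ee_rot: [-1.563, -0.003, -0.839]
wrist_force: [-4.0, -1.8, 15.3]
width: 0.0138
G lane mm 11.5 0.5 54.1 F lane -4.2 1.4 15.3 tau [-0.51 -0.06  0.56] w 0.01384714530683153 27.9
```

View pics/wl.png

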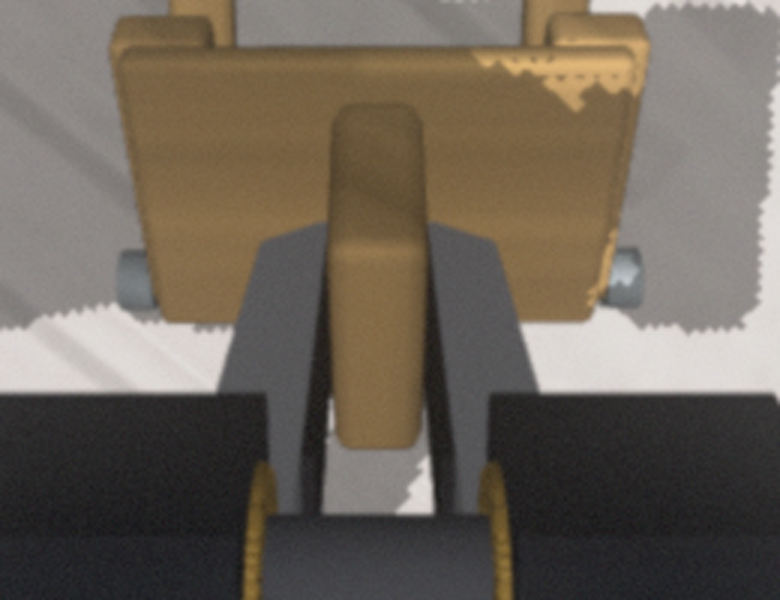

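View pics/sl.png

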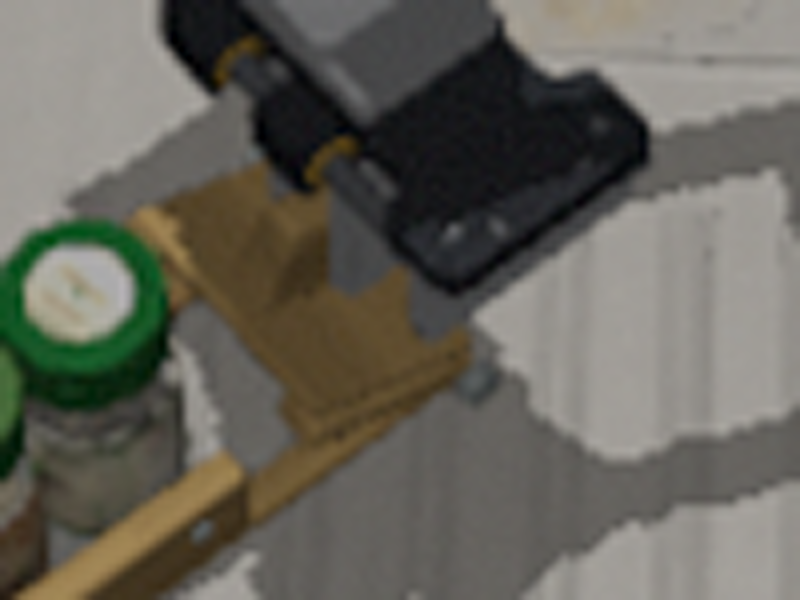

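Run:
```python
from pp import *
import pickle
s=pickle.load(open("wl.pkl","rb"));c=cam(s)
f=lambda u,v:(200+u/3-.3,200+v/3-.3)
for a in (0,2,-2): plate(s,[f(119-a/2,50),f(641+a/2,50),f(592,321+a),f(160,321+a)])
q=(.4912,.2285,.7324);C,S=np.cos(q[2]),np.sin(q[2])
for u in [(113,25),(648,25)]:
    P=onz(c,f(*u),.0373);D=P[:2]-q[:2];print("tip",(C*D[0]+S*D[1])*1000,(-S*D[0]+C*D[1])*1000)
# flush predicted pixels
K,R,t=c
def lane2w(X): return np.array([q[0]+C*X[0]-S*X[1],q[1]+S*X[0]+C*X[1],X[2]])
th=.388
for dx in (-.006,-.003,0,.003):
  o=[]
  for u,v in ((.03,.04),(.03,-.04),(-.03,-.04),(-.03,.04)):
    x=np.array([.0259,0,.026])+np.array([np.cos(th),0,np.sin(th)])*(u+dx)+np.array([-np.sin(th),0,np.cos(th)])*.006+np.array([0,v,0])
    p=proj(c,lane2w(x)); o.append(((p-200+.3)*3).round(0).tolist())
  print(dx,o)
```

```text
plate under lane mm [26.5  0.3 25.9] tilt 0.392 roll 0.014 yaw -0.013 err 0.17
in face frame mm 0.5 0.3 -0.3
plate under lane mm [26.4  0.3 26.4] tilt 0.387 roll 0.014 yaw -0.012 err 0.32
in face frame mm 0.7 0.3 0.2
plate under lane mm [26.5  0.3 25.3] tilt 0.397 roll 0.014 yaw -0.013 err 0.23
in face frame mm 0.3 0.3 -0.9
tip 54.90549493563987 41.95883516404787
tip 54.72890469398893 -42.236513555905596
-0.006 [[124.0, 86.0], [635.0, 85.0], [592.0, 346.0], [167.0, 347.0]]
-0.003 [[122.0, 70.0], [638.0, 69.0], [594.0, 335.0], [165.0, 336.0]]
0 [[119.0, 54.0], [641.0, 53.0], [596.0, 324.0], [163.0, 325.0]]
0.003 [[116.0, 37.0], [643.0, 36.0], [598.0, 313.0], [162.0, 314.0]]
```

```bash
python3 -m handwheel '[{"delta_pos":[0,0,0],"yaw":0},{"delta_pos":[0,0,0],"yaw":0},{"delta_pos":[0,0,0],"yaw":0},{"delta_pos":[0,0,0],"yaw":0},{"delta_pos":[0,0,0],"yaw":0}]'; python3 st.py
python3 - <<'E'
from h import *
s=robot.snapshot("wrist");cv2.imwrite("pics/wz.png",s["image"][:,:,::-1])
E
```

```text
time: 28.5
tool_pos: [0.4993, 0.2366, 0.0351]
ee_rot: [-1.563, -0.003, -0.839]
wrist_force: [-4.6, -1.3, 16.1]
width: 0.0139
G lane mm 11.5 0.6 54.1 F lane -4.3 2.1 16.1 tau [-0.53  0.01  0.52] w 0.013853539594552265 28.5
```

View pics/wz.png

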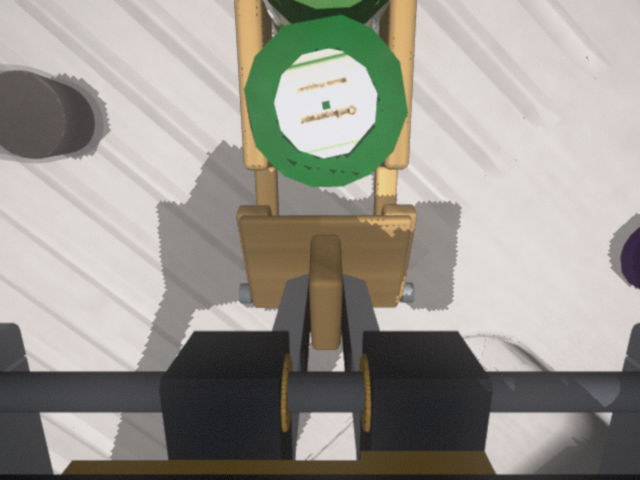

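```bash
python3 -c "
from bench import robot
print(robot.close_job())"
```

```text
the job is handed in; nothing more can be done
None
```

I put both green-capped jars in the lane and handed the job in at about 28.5 s. The arm was still gripping the plate's rib and pressing the plate on the cheeks. No verdict came back.

- **Jars:** The first went up to the stop, with about 5 N felt on contact. The second went against the first, about 3 N. That puts their centres at about x = 140 and 94.6 mm, within 1 mm of the lane's middle. In the last pictures both stand upright and clear of the plate; only jar B's cap is fully in view in the final close-up.
- **Plate:** I tilted it in the grip by pressing it on the cheek tips and drawing it back. The last measurement gave:

| Check | Measured | Allowed |
|---|---|---|
| Tilt | 0.392 rad, against a cheek slope of 0.388 rad | within 0.05 rad |
| Off centre | about 0.5 mm | 10 mm |
| Off the face | 0.3 mm | 3 mm |
| Yaw off square | 0.013 rad | 0.15 rad |

- **Press and grip:** The wrist read about 16 N upward and stayed steady for 0.5 s. The grip was commanded shut, with the fingers at 13.9 mm on the 14 mm rib. Pad force and the plate-to-cheek contact force themselves are not measured directly.
- **Disagreements:**
    - The plate first touched the cheeks about 4 mm higher than I had worked out, and the force reached about 20 N before it began to turn.
    - The wrist and top cameras differed by 2–3 mm on positions.
    - The wrist close-up shows a small roll of 0.014 rad on the plate.

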